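Re-hang the bar caddy in its travel frame and lock it

TASK

The cart is about to be rolled to the guests: slide the hanging steel caddy along its keyhole slots until the stud heads stand in the wide ends, lift it free of the plain brass frame, hang it the same way round over the studs of the longer brass frame (the one with the pin parked at its end), and slide it fully home so the studs are at the far end of the narrow slots. Then pull the parked pin up out of its hole and push it fully down through the caddy's flange and the hole in the bar below until its collar sits flat. Leave the other things on the cart undisturbed.

Things in the scene. Friction and masses are not known exactly. Their poses are not given: they have to be found in the camera images.
- prep_studs (a point): Point midway between the plain frame's two studs, at the height of the bar tops. Axes: x across the bars, y along them, z up.
- travel_studs (a point): Point midway between the longer frame's two studs, at the height of the bar tops. Axes: x across the bars, y along them, z up.
- caddy_grip (a point): Centre of the caddy's handle, 50 mm above the flange undersides (50 mm above the studs' midpoint when hung): a bar along the caddy's y over the tub's middle, 100 mm long, 12 mm wide, 12 mm tall, to be pinched across x. Same axes as the caddy. To free the tub from the studs and bars, raise it 60 mm or more.
- caddy_pin_hole (a point): Centre of the 16 mm hole through the caddy's +x flange, at caddy x = +45, y = -45 mm, on the flange's top face. With the caddy home in the longer frame it lies over lock_hole.
- lock_hole (a point): On the axis of the 15 mm hole through the longer frame's +x bar that locks the caddy (frame x = +45, y = -60 mm), 4 mm above the bar top: where the underside of the pin's collar comes when the pin is fully down through the flange.
- parking_hole (a point): The hole at the +y end of the longer frame's +x bar (frame x = +45, y = +105 mm) in a raised 4 mm pad, where the pin stands at the start. The point is on the pad's top face.
- pin_knob (a point): Centre of the pin's round knob (24 mm across, 20 mm tall), the place to grip, 26 mm above the collar's underside.
- dish: Round white ceramic dish, 76 mm across, 26 mm tall, standing between the frames; origin under its middle. Leave it.
- jigger: Double-cone steel jigger, 42 mm across, 78 mm tall; origin under its middle. Leave it.
- highball: Blue glass highball, 70 mm across, 140 mm tall; origin under its middle. Leave it.
- tins: Two steel shaker tins, one nested in the other, 90 mm across, 155 mm tall; origin under the middle. Leave them.
- dispenser: Steel push-top toothpick dispenser, 66 mm across, 111 mm tall; origin under its middle. Leave it.
- strainer: Julep strainer lying flat, bowl 76 mm across, 20 mm tall, with a handle 100 mm long towards its -x; origin under the bowl. Leave it.
- caddy: Steel caddy (240 to 420 g): a tub (x 60, y 100 mm) hanging 46 mm below two flanges (4 mm thick, x 34, y 120 mm, centred at x = -45 and +45 mm) that rest on a frame's bars. Origin midway between the flanges at their undersides. It starts within 8 mm of home (home: y = -15 mm from the studs' midpoint, stop at -15.5, axes parallel to the frame's). Sliding takes a few newtons.
- pin: Steel quick-release pin (60 g), upright, parked at the start. Origin at the underside of its collar (20 mm across). Below it an 8 mm shaft ends in an 11 mm ball, lowest point 29.5 mm down. Spring rollers under each hole snap over the ball: pulling out or pushing in takes about 6 to 14 N over a few mm; otherwise it moves freely.
- prep_frame: The plain, shorter brass frame the caddy starts in, fixed. Two level flat bars (24 mm wide, 164 mm long, tops 80 mm above the table) run along the frame's y at its x = -45 and +45 mm, open between. On each bar at y = 0 stands a steel stud with a mushroom head: neck 7 mm, head 16 mm across, its underside 7 mm and top 12 mm above the bar. Origin: on the table, midway between the studs; z up.
- travel_frame: The longer brass frame with two pin holes in its +x bar, where the caddy must go, fixed. Bars, heights and studs exactly as on the plain frame, but the bars are 207 mm long, from y = -82 to +125 mm. Origin: under the point midway between its studs, on the table; z up.
- caddy_wide (a point): Point midway between the wide ends of the two keyhole slots (caddy y = -15 mm), at the flange undersides. In each flange the slot runs along y: wide end 24 x 24 mm with cut corners, then a funnel into the narrow part, 10 mm wide, on to caddy y = +19 mm. With this point over the studs' midpoint the caddy lifts off or is lowered on; from there slide it 30 mm towards the frame's -y to be home.
Not all that is in view belongs to the job. Leave any red look-alike of the prep_frame alone.

How it is judged:
On the way, in this order (a step that is already met when the one before it is completed fails the run):
1. the caddy is slid along its slots in the plain frame to the wide ends, still resting low on the bars (y of caddy_grip in the frame of prep_studs between 0.01 and 0.022 m and z of caddy_grip in the frame of prep_studs below 0.058 m and x of caddy_grip in the frame of prep_studs between -0.008 and 0.008 m), for 0.05 s.
2. the caddy is lifted free of the plain frame (z of caddy_grip in the frame of prep_studs above 0.105 m), for 0.05 s.
3. the caddy hangs home in the travel frame, the studs at the ends of the narrow slots (x of caddy_grip in the frame of travel_studs between -0.004 and 0.004 m and y of caddy_grip in the frame of travel_studs below -0.011 m and z of caddy_grip in the frame of travel_studs between 0.047 and 0.053 m and horizontal distance between caddy_pin_hole and lock_hole below 0.006 m and angle between caddy_grip's own z axis and vertical below 0.06 rad), for 0.2 s.
4. the pin is drawn out of its parking hole, the caddy still home (all of step 3 and z of pin in the frame of parking_hole above 0.03 m), for 0.05 s.
At the end, for the whole second after the job is handed in: Caddy home in the travel frame: on the bars within 3 mm, sideways within 4 mm, more than 11 mm past the studs, holes within 6 mm, tilt under 0.06 rad. Pin in the lock hole: axis within 5 mm, collar within 4 mm of fully down, tilt under 0.15 rad. Both at rest (all of step 3 and horizontal distance between pin and lock_hole below 0.005 m and z of pin in the frame of lock_hole between -0.004 and 0.004 m and angle between pin's own z axis and vertical below 0.15 rad and linear speed of each of caddy, pin below 0.02 m/s); the robot touches nothing.
It fails at once if the dish or jigger is pushed more than 30 mm or tipped over (distance of any of dish, jigger from where it was at the start of the episode above 0.03 m or angle between any of dish, jigger's own z axis and vertical above 0.5 rad).
It fails at once if the highball or dispenser is pushed more than 30 mm or tipped over (distance of any of highball, dispenser from where it was at the start of the episode above 0.03 m or angle between any of highball, dispenser's own z axis and vertical above 0.5 rad).
It fails at once if the pair of tins or strainer is pushed more than 30 mm or tipped over (distance of any of tins, strainer from where it was at the start of the episode above 0.03 m or angle between any of tins, strainer's own z axis and vertical above 0.5 rad).
It also fails if it takes over 58 s, if anything falls off the work surface, if the arm or the gripper's body presses on something with over 40 N, if the wrist force passes 120 N, or if a joint passes its speed limit or range.

ROBOT

A 6-joint arm with a two-finger parallel gripper is mounted at the origin on the work surface. World frame = base frame: x ahead of the robot, y to its left, z up, the work surface at z = 0. Lengths are in m, angles in rad, forces in N, time in s.
With the tool pointing down it reaches from about 0.35 to 0.925 m from the base axis. Payload 6.4 kg.
Tool frame: the origin (TCP) lies at the very end of the fingers, on their centre line; the grasp point (between the pads) lies behind it (r.hold_point_z is the x of the grasp point in the tool frame, in m); x points along the fingers, y is the direction in which the jaws open and shut, and the axes are right-handed (so a half turn about x gives the same grasp; the last joint's range is limited). The gripper opens to 94 mm and grips with 3 to 60 N. Pads are 16 mm wide; open, the fingers measure 119 mm over their backs; the gripper's body (75 mm by 177 mm) begins 78 mm behind the grasp point.
Start: joints at [1.114, 0.245, 1.558, -0, 1.339, -0.174], TCP at [0.181, 0.624, 0.184] pointing down, gripper open.
Joint ranges: [-3.13, 3.13], [-1.02, 2.26], [0.13, 2.54], [-0.95, 4.09], [0.21, 2.88], [-2.74, 2.74]. Speed limits (rad/s): [2.57, 2.57, 3.14, 3.14, 3.14, 3.14].

INTERFACE

Orientations are given as a unit quaternion [x, y, z, w].
In Python, from cell import r gives the robot as it stands.
- The arm moves only by the shell command python3 -m crank 'ROWS' [FORCE]. ROWS is JSON, a list of rows, each an object of numbers: "jaw": the opening, from -1 (shut) to 1 (fully open); "dx", "dy", "dz": the shift along the tool's x, y, z in cm; "wx", "wy", "wz": the turn, a rotation vector about the tool's x, y, z in degrees. A call has 1 to 5 rows; each row is the pose to reach, as a shift and turn from the pose measured when the call began, along the tool's axes at that moment; what a row does not reach only later rows make up. A row lasts 1/8 s, in which the tool goes at most 62.5 mm and 10.7 degrees, less where a joint would pass 70% of its speed; a pose out of reach is approached as far as the arm can. A call with a gripper value outside its range is refused whole. The fingers move at their own pace and stop on an object; FORCE is the grip in N (left out, the last holds). Time passes only in rows, so rows that repeat a pose let the fingers close. It gives the time, the measured TCP pose, the force and the opening at its end, in the units of the state.
- r.read_state(): the state, without advancing time (a new reading comes with each control period).
- r.camera(name): name is "scene" or "side" or "wrist"; returns a dict with "frame" (420x560x3 uint8, red, green, blue), "vfov" (degrees; the focal length in pixels is half the picture's height over the tangent of half this angle, whatever the lens; pixels are square), "cx", "cy" (the principal point, pixels), "dist" ([k1, k2, p1, p2, k3] as OpenCV has them; the pictures are not rectified), "extrinsics" (4x4, takes a point from camera to world coordinates). Camera axes: x right, y down, z forward; pixel columns grow to the right and rows downward; lengths in m; the calibration is good to about 2 mm. A picture is of the moment at which its call begins. There is no depth.
- r.hand_in(): hands the job in, once; it reports no verdict.
Trained networks look in a picture, given as the dict that the camera call returned (one of the last four; its "shot" number tells which), for a name from the list of things; names that differ only in an ending like _2 or _b are one class to them, and where a whole thing is asked for, a point or a joint stands for the part that bears it (a point fixed in the world has none). Each returns a list of dicts, best first, with "conf" (0 to 1); they miss things now and then, are a little off and sometimes report something else, mostly with a low value. They report only what shows in the picture. A call takes as long as a camera call. They do not tell look-alikes from the thing itself.
- r.recognise(picture, name): "centre" ([column, row] in pixels, amid what is visible of it).
- r.regions_of(picture, name): "mask" (420x560 bool, what is visible of it) and "centre" ([column, row] in pixels, amid what is visible of it).
- r.spot_point(picture, name): "centre" ([column, row] in pixels: a listed point, or the origin of a listed thing).
The state is a dict: "time": time; "joints": joint angles; "dq": joint speeds; "effort": joint torques, N m; "tool_pos": TCP position; "tool_rot": TCP orientation; "ft_force": force on the tool from outside, world axes, zero at the start; "moment": the same for the moment, N m; "finger_gap": finger opening in m.
Only numpy, scipy, OpenCV 4.12 (cv2) and the standard library are available. Lean on these libraries where they do the work, as an engineer would, in place of code of your own. Each camera call takes 0.05 s, during which the arm holds its last target.

## Working session

There is one attempt and no reset: what is moved stays moved. The work goes in short steps, Python scripts to look and compute and a shell command to move; the robot and the scene stay as the last step left them, time stands still between calls to the robot, and variables do not carry over. Pictures are saved under pics/ and viewed, and the job is handed in when it is done.

```bash
ls -la; mkdir -p pics; python3 - <<'E'
from cell import r
import cv2, numpy as np
s=r.read_state()
for k,v in s.items(): print(k,np.round(v,4))
print(r.hold_point_z)
for n in ["scene","side","wrist"]:
    p=r.camera(n)
    cv2.imwrite(f"pics/{n}0.png",p["frame"][:,:,::-1])
    print(n,p["vfov"],p["cx"],p["cy"],p["dist"],np.round(p["extrinsics"],3).tolist())
print(r.read_state()["time"])
E
```

```text
total 12
drwxr-xr-x  3 agent agent 4096 Dec  7 15:02 .
drwxr-xr-x 23 root  root  4096 Dec  7 15:02 ..
drwxr-xr-x  2 agent agent 4096 Dec  7 15:02 pics
time 0.0
joints [ 1.1139  0.2458  1.559   0.      1.3387 -0.1741]
dq [-0.0011  0.0008 -0.0011 -0.0011  0.0002  0.001 ]
effort [ 2.00000e-04 -4.15827e+01 -3.14606e+01  6.86000e-02  3.32000e-02
 -2.00000e-04]
tool_pos [0.1811 0.6236 0.1831]
tool_rot [ 0.099   0.7003 -0.1003  0.6998]
ft_force [-0.0764  0.0193  0.5987]
moment [0.0394 0.021  0.0106]
finger_gap 0.0939
-0.0188
scene 57.90182469405873 276.91571179250445 205.25490481891205 [-0.06993469  0.          0.          0.          0.        ] [[0.271, 0.783, -0.56, 1.056], [0.962, -0.212, 0.169, -0.131], [0.013, -0.585, -0.811, 0.867], [0.0, 0.0, 0.0, 1.0]]
side 52.44712599640358 277.4647765097288 206.86260396603433 [-0.07950178  0.          0.          0.          0.        ] [[-1.0, -0.018, 0.022, 0.499], [-0.028, 0.76, -0.65, 0.653], [-0.005, -0.65, -0.76, 0.808], [0.0, 0.0, 0.0, 1.0]]
wrist 59.434725146238634 276.06123533761354 210.50745439402093 [0.01776212 0.         0.         0.         0.        ] [[0.279, 0.935, 0.218, 0.119], [0.96, -0.272, -0.066, 0.643], [-0.002, 0.227, -0.974, 0.383], [0.0, 0.0, 0.0, 1.0]]
0.15
```

View pics/scene0.png

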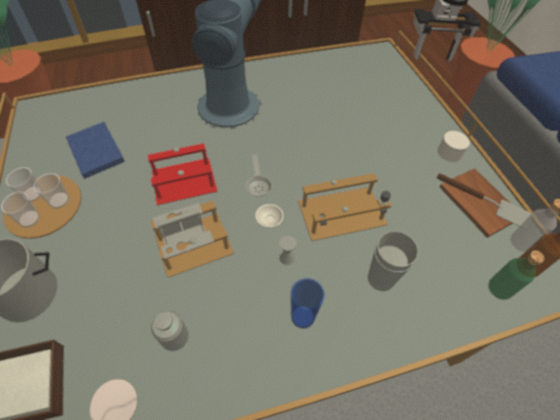

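View pics/side0.png

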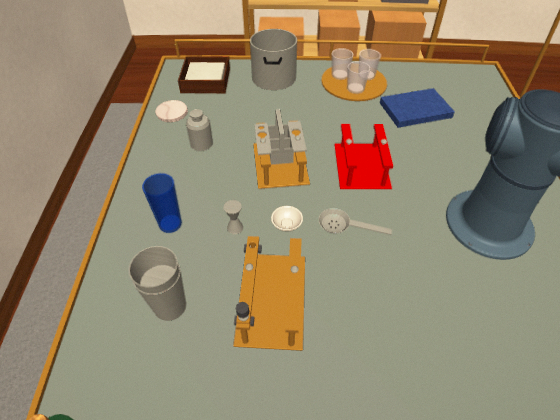

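View pics/wrist0.png

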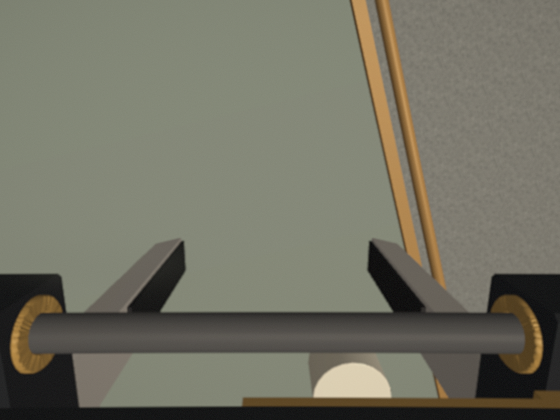

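```bash
cat > h.py <<'E'
from cell import r
import cv2, numpy as np
from scipy.optimize import least_squares
def KD(p):
    f=p["frame"].shape[0]/2/np.tan(np.radians(p["vfov"])/2)
    return np.array([[f,0,p["cx"]],[0,f,p["cy"]],[0,0,1.]]),np.array(p["dist"],float)
def proj(p,P):
    K,D=KD(p); E=np.linalg.inv(p["extrinsics"])
    rv=cv2.Rodrigues(E[:3,:3])[0]
    return cv2.projectPoints(np.atleast_2d(np.asarray(P,float)).reshape(-1,1,3),rv,E[:3,3],K,D)[0].reshape(-1,2)
def ray(p,uv):
    K,D=KD(p)
    n=cv2.undistortPoints(np.array(uv,float).reshape(1,1,2),K,D).ravel()
    d=p["extrinsics"][:3,:3]@np.array([n[0],n[1],1.]); return p["extrinsics"][:3,3],d/np.linalg.norm(d)
def atz(p,uv,z):
    o,d=ray(p,uv); return o+d*(z-o[2])/d[2]
def tri(ps,uvs):
    A=np.zeros((3,3));b=np.zeros(3);R=[]
    for p,uv in zip(ps,uvs):
        o,d=ray(p,uv);M=np.eye(3)-np.outer(d,d);A+=M;b+=M@o;R.append((o,M))
    X=np.linalg.solve(A,b); return X,[float(np.linalg.norm(M@(X-o))) for o,M in R]
E
python3 - <<'E'
from h import *
ps={n:r.camera(n) for n in ["scene","side"]}
for n,p in ps.items(): print(n,proj(p,[[0,0,0],[0.181,.624,.184]]).round(0).tolist())
for nm in ["prep_studs","travel_studs","caddy_grip","caddy_pin_hole","lock_hole","parking_hole","pin_knob","pin","caddy","prep_frame","travel_frame","dish","jigger","highball","tins","dispenser","strainer","caddy_wide"]:
    o={}
    for n,p in ps.items():
        o[n]=[(np.round(q["centre"],1).tolist(),round(q["conf"],2)) for q in r.spot_point(p,nm)][:3]
    print(nm,o)
    if all(o.values()):
        X,e=tri(list(ps.values()),[o["scene"][0][0],o["side"][0][0]]);print("    ",X.round(4),np.round(e,4))
print(r.read_state()["time"])
E
```

```text
scene [[228.0, 106.0], [429.0, 64.0]]
side [[489.0, 222.0], [536.0, 519.0]]
prep_studs {'scene': [([186.4, 226.7], 0.91), ([177.5, 160.0], 0.74)], 'side': [([280.2, 138.1], 0.75), ([366.1, 146.7], 0.72)]}
     [ 0.5198 -0.1985  0.0863] [0.0004 0.0004]
travel_studs {'scene': [([336.6, 197.9], 0.81)], 'side': [([272.5, 270.2], 0.83), ([244.1, 315.9], 0.23)]}
     [0.5257 0.1927 0.0737] [0.0002 0.0002]
caddy_grip {'scene': [([175.6, 215.8], 0.96)], 'side': [([280.2, 121.9], 0.65)]}
     [ 0.5175 -0.2131  0.1309] [0.0033 0.0033]
caddy_pin_hole {'scene': [([169.1, 246.6], 0.7)], 'side': [([258.8, 127.9], 0.8), ([244.0, 317.2], 0.42)]}
     [ 0.5732 -0.2418  0.0896] [0.0059 0.0059]
lock_hole {'scene': [], 'side': [([251.5, 240.6], 0.89)]}
parking_hole {'scene': [([386.4, 200.7], 0.92), ([381.7, 205.6], 0.34)], 'side': [([243.9, 318.7], 0.86)]}
     [0.5754 0.308  0.0877] [0.0018 0.0018]
pin_knob {'scene': [([388.1, 192.8], 0.69), ([191.0, 241.0], 0.37)], 'side': [([241.6, 311.5], 0.74)]}
     [0.5751 0.3071 0.1181] [0.001 0.001]
pin {'scene': [], 'side': [([243.3, 315.9], 0.71)]}
caddy {'s
[... 828 characters left out ...]
0011] [0.0006 0.0006]
highball {'scene': [([300.6, 315.6], 0.55)], 'side': [([171.1, 224.1], 0.57), ([281.6, 141.2], 0.53)]}
     [ 0.7787  0.019  -0.003 ] [0.0022 0.0022]
tins {'scene': [([379.1, 278.7], 0.84)], 'side': [([169.7, 305.1], 0.71)]}
     [ 0.7414  0.237  -0.0022] [0.0013 0.0013]
dispenser {'scene': [([176.7, 339.1], 0.84)], 'side': [([200.2, 140.1], 0.96)]}
     [ 0.7546 -0.2718  0.0092] [0.0056 0.0056]
strainer {'scene': [([260.3, 186.8], 0.97)], 'side': [([336.3, 222.5], 0.96)]}
     [0.383  0.0186 0.0092] [0.0034 0.0034]
caddy_wide {'scene': [([176.9, 228.8], 0.75)], 'side': [([279.2, 132.0], 0.56), ([171.0, 227.0], 0.49)]}
     [ 0.5224 -0.221   0.0888] [0.0004 0.0004]
2.05
```

```bash
python3 - <<'E'
from h import *
def crop(n,c0,c1,r0,r1,k,nm,p):
    im=cv2.resize(p["frame"][r0:r1,c0:c1],None,fx=k,fy=k,interpolation=cv2.INTER_CUBIC)
    cv2.imwrite(f"pics/{nm}.png",im[:,:,::-1])
p=r.camera("scene");np.save("sc.npy",p,allow_pickle=True)
crop("scene",145,240,195,275,8,"a1",p)
crop("scene",295,400,170,240,7,"a2",p)
p=r.camera("side");np.save("sd.npy",p,allow_pickle=True)
crop("side",245,315,105,190,7,"a3",p)
crop("side",230,310,230,350,5,"a4",p)
R=cv2.Rodrigues(np.zeros(3))[0]
from scipy.spatial.transform import Rotation as Ro
print(Ro.from_quat(r.read_state()["tool_rot"]).as_matrix().round(3))
E
```

```text
[[ 0.     0.279  0.96 ]
 [-0.     0.96  -0.279]
 [-1.     0.     0.   ]]
```

View pics/a1.png

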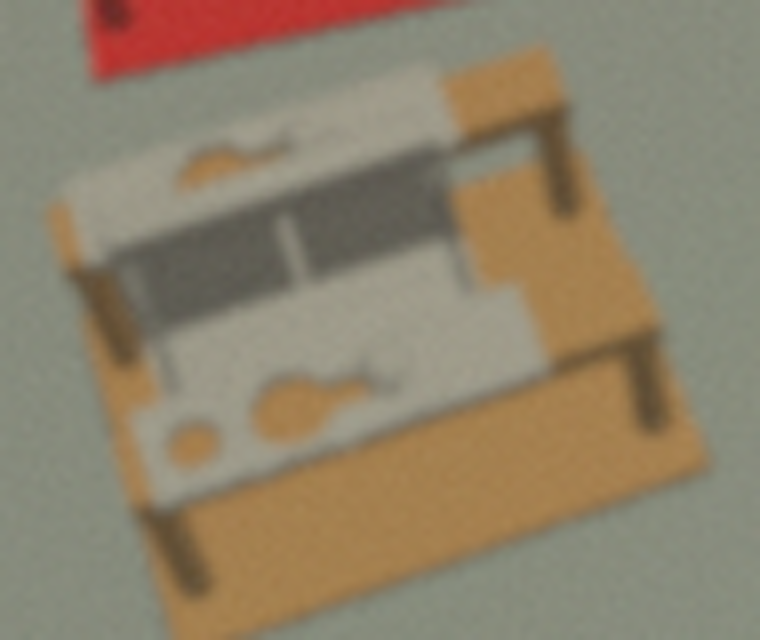

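View pics/a2.png

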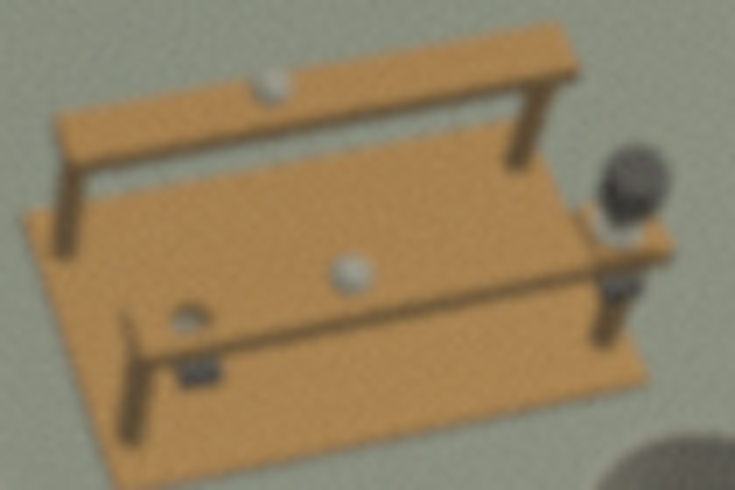

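View pics/a3.png

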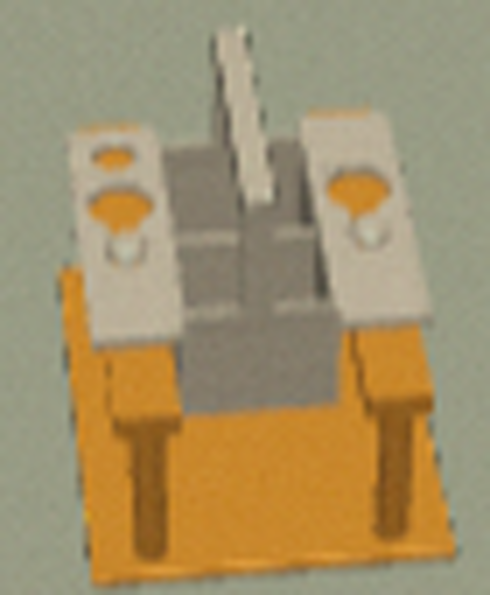

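View pics/a4.png

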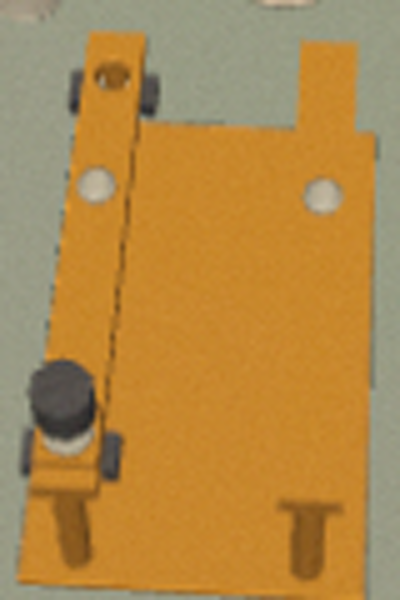

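```bash
cat > fit.py <<'E'
from h import *
S=np.load("sc.npy",allow_pickle=True).item();D=np.load("sd.npy",allow_pickle=True).item()
def cv(x,k,o): return [(x[0]+.5)/k-.5+o[0],(x[1]+.5)/k-.5+o[1]]
def fit(obs,x0,nm):
    def res(q,sel=None):
        c,s=np.cos(q[2]),np.sin(q[2]);out=[]
        for cam,P,uv in obs:
            if sel and cam!=sel: continue
            W=[q[0]+c*P[0]-s*P[1],q[1]+s*P[0]+c*P[1],P[2]]
            out.append(proj(S if cam=="S" else D,W)[0]-uv)
        return np.concatenate(out)
    for sel in [None,"S","D"]:
        if sel and not any(o[0]==sel for o in obs): continue
        f=least_squares(lambda q:res(q,sel),x0,loss="soft_l1")
        print(nm,sel,f.x.round(4),"res",res(f.x,sel).reshape(-1,2).round(1).tolist())
T=[]
for P,x in [((.057,-.082,.08),(90,33)),((.033,-.082,.08),(146,35)),((-.033,-.082,.08),(300,42)),((-.057,-.082,.08),(357,42)),((.045,0,.091),(96,183)),((-.045,0,.091),(323,194)),((.045,-.06,.08),(113,74))]:
    T.append(("D",P,cv(x,5,(230,230))))
for P,x in [((-.057,-.082,.08),(57,118)),((-.057,.125,.08),(563,25)),((-.033,.125,.08),(578,70)),((-.045,0,.091),(272,85)),((.045,0,.091),(352,271)),((.045,-.06,.08),(190,318))]:
    T.append(("S",P,cv(x,7,(295,170))))
fit(T,[.526,.193,0],"travel")
P_=[]
for P,x in [((.045,0,.091),(126,245)),((-.045,0,.091),(369,232)),((.057,.082,.08),(112,415)),((.033,.082,.08),(180,418)),((-.033,.082,.08),(368,405)),((-.057,.082,.08),(432,398))]:
    P_.append(("D",P,cv(x,7,(245,105))))
for P,x in [((-.057,.082,.08),(550,45)),((-.033,.082,.08),(568,105)),((.057,.082,.08),(660,325)),((.057,-.082,.08),(145,512))]:
    P_.append(("S",P,cv(x,8,(145,195))))
fit(P_,[.52,-.2,0],"prep")
C=[]
for P,x in [((.062,.06,.084),(93,345)),((.028,.06,.084),(184,336)),((-.028,.06,.084),(330,322)),((-.062,.06,.084),(433,317)),((.062,-.06,.084),(68,132)),((.028,-.06,.084),(152,124)),((-.028,-.06,.084),(300,116)),((-.062,-.06,.084),(385,110)),((.045,-.045,.084),(113,157)),((0,-.05,.136),(230,27)),((0,.05,.136),(259,197))]:
    C.append(("D",P,cv(x,7,(245,105))))
for P,x in [((.062,-.06,.084),(156,503)),((.062,.06,.084),(550,358)),((.028,.06,.084),(520,285)),((-.062,.06,.084),(438,65)),((-.028,.06,.084),(458,138)),((-.062,-.06,.084),(62,187)),((.045,-.045,.084),(193,443))]:
    C.append(("S",P,cv(x,8,(145,195))))
fit(C,[.52,-.2,0],"caddy")
E
python3 fit.py
```

```text
travel None [ 0.528   0.1964 -0.0372] res [[-0.1, -0.5], [-0.1, -0.3], [0.1, -0.2], [0.1, 0.3], [-0.2, -0.4], [-0.2, -0.2], [-0.2, 0.0], [-0.2, -0.6], [-0.3, -0.5], [0.9, -0.3], [0.3, -0.5], [0.3, -0.1], [0.3, 0.1]]
travel S [ 0.5288  0.1956 -0.0387] res [[-0.4, -0.4], [-0.4, -0.1], [0.8, -0.0], [0.1, -0.2], [0.0, 0.2], [0.0, 0.4]]
travel D [ 0.5274  0.1969 -0.0307] res [[-0.2, -0.2], [-0.1, -0.1], [0.2, -0.1], [0.1, 0.4], [0.1, -0.1], [0.1, -0.1], [-0.1, 0.3]]
prep None [ 0.5205 -0.1937  0.137 ] res [[-0.2, -0.2], [-0.2, -1.0], [-0.1, 1.0], [-0.1, -0.2], [-0.3, -0.5], [0.1, -0.3], [0.0, -0.1], [0.7, -0.6], [0.9, -0.3], [-1.1, -0.2]]
prep S [ 0.5213 -0.1943  0.1429] res [[-0.3, 0.1], [0.4, -0.4], [0.8, -0.2], [-1.1, 0.3]]
prep D [ 0.5195 -0.193   0.1251] res [[0.1, -0.2], [0.2, -0.7], [-0.1, 1.0], [-0.1, -0.1], [-0.3, -0.1], [0.2, 0.2]]
caddy None [ 0.5219 -0.2092  0.1346] res [[-0.4, -0.4], [0.1, -0.1], [1.3, 0.2], [-0.1, -0.1], [-0.2, 0.1], [0.4, 0.4], [-0.2, 0.0], [0.1, 0.0], [0.1, -0.4], [-0.2, -0.1], [0.0, 0.2], [0.2, 0.7], [0.2, 1.5], [-0.4, -0.6], [-0.7, -0.5], [0.6, 0.4], [0.1, -0.7], [0.1, 0.1]]
caddy S [ 0.5216 -0.2093  0.1358] res [[0.2, 0.6], [0.2, 1.3], [-0.4, -0.7], [-0.8, -0.6], [0.6, 0.3], [0.0, -0.7], [0.1, -0.0]]
caddy D [ 0.522  -0.2091  0.1337] res [[-0.5, -0.4], [0.0, -0.1], [1.3, 0.2], [-0.1, -0.1], [-0.2, 0.1], [0.3, 0.4], [-0.2, 0.0], [0.1, 0.0], [0.1, -0.4], [-0.2, -0.1], [-0.0, 0.3]]
```

```bash
cat > plan.py <<'E'
# usage: plan.py x y z yawdeg  -> total shift/turn in tool axes (cm, deg)
import sys
from h import *
from scipy.spatial.transform import Rotation as Ro
def plan(pos,yaw):
    s=r.read_state();R=Ro.from_quat(s["tool_rot"]).as_matrix()
    d=R.T@(np.array(pos)-s["tool_pos"])*100
    y=np.radians(yaw);ty=np.array([np.cos(y),np.sin(y),0]);tx=np.array([0,0,-1.]);T=np.stack([tx,ty,np.cross(tx,ty)],1)
    w=np.degrees(Ro.from_matrix(R.T@T).as_rotvec())
    print("t",s["time"],"pos",np.round(s["tool_pos"],4),"yaw",np.degrees(np.arctan2(R[1,1],R[0,1])).round(1),"gap",round(s["finger_gap"],4),"F",np.round(s["ft_force"],1),"j6",round(s["joints"][5],2))
    print("d",d.round(2),"w",w.round(1))
a=[float(v) for v in sys.argv[1:]]
plan(a[:3],a[3])
E
python3 plan.py 0.522 -0.209 0.2 7.7
python3 -m crank '[{"jaw":0.2,"dx":-1.7,"dy":-70.4,"dz":56,"wx":66},{"jaw":0.2,"dx":-1.7,"dy":-70.4,"dz":56,"wx":66},{"jaw":0.2,"dx":-1.7,"dy":-70.4,"dz":56,"wx":66},{"jaw":0.2,"dx":-1.7,"dy":-70.4,"dz":56,"wx":66},{"jaw":0.2,"dx":-1.7,"dy":-70.4,"dz":56,"wx":66}]' 30
python3 plan.py 0.522 -0.209 0.2 7.7
```

```text
t 2.15 pos [0.1814 0.6242 0.1842] yaw 73.8 gap 0.0938 F [-0.1  0.7  0.7] j6 -0.17
d [ -1.58 -70.51  55.96] w [66.1  0.  -0. ]
t 2.15 pos [0.1814 0.6242 0.1842] yaw 73.8 gap 0.0938 F [-0.1  0.7  0.7] j6 -0.17
d [ -1.58 -70.51  55.96] w [66.1  0.  -0. ]validation failed for argument at $[0]...
```

```bash

python3 -m crank '[{"jaw":0.2,"dx":-0.1,"dy":-4.8,"dz":3.8,"wx":10},{"jaw":0.2,"dx":-0.2,"dy":-9.6,"dz":7.6,"wx":20},{"jaw":0.2,"dx":-0.4,"dy":-14.4,"dz":11.4,"wx":30},{"jaw":0.2,"dx":-0.5,"dy":-19.2,"dz":15.2,"wx":40},{"jaw":0.2,"dx":-0.6,"dy":-24,"dz":19,"wx":50}]' 30
python3 plan.py 0.522 -0.209 0.2 7.7
```

```text
t 2.15 pos [0.1814 0.6242 0.1842] yaw 73.8 gap 0.0938 F [-0.1  0.7  0.7] j6 -0.17
d [ -1.58 -70.51  55.96] w [66.1  0.  -0. ]validation failed for argument at $[0]...
```

```bash

python3 -m crank '[{"jaw":0.2,"dx":-0.1,"dy":-4.8,"dz":3.8,"wx":10,"wy":0,"wz":0},{"jaw":0.2,"dx":-0.2,"dy":-9.6,"dz":7.6,"wx":20,"wy":0,"wz":0},{"jaw":0.2,"dx":-0.4,"dy":-14.4,"dz":11.4,"wx":30,"wy":0,"wz":0},{"jaw":0.2,"dx":-0.5,"dy":-19.2,"dz":15.2,"wx":40,"wy":0,"wz":0},{"jaw":0.2,"dx":-0.6,"dy":-24,"dz":19,"wx":50,"wy":0,"wz":0}]' 30
python3 plan.py 0.522 -0.209 0.2 7.7
```

```text
time: 2.78
tool_pos: [0.2973, 0.339, 0.1904]
tool_rot: [0.388, 0.591, -0.387, 0.592]
ft_force: [1.6, 0.3, -0.0]
finger_gap: 0.0566
t 2.775 pos [0.2973 0.339  0.1904] yaw 23.5 gap 0.0566 F [ 1.6  0.3 -0. ] j6 0.19
d [-0.96 -1.25 59.22] w [15.8 -0.  -0.1]
```

```bash

python3 -m crank '[{"jaw":0.2,"dx":-0.9,"dy":-1.2,"dz":59,"wx":15.8,"wy":0,"wz":0},{"jaw":0.2,"dx":-0.9,"dy":-1.2,"dz":59,"wx":15.8,"wy":0,"wz":0},{"jaw":0.2,"dx":-0.9,"dy":-1.2,"dz":59,"wx":15.8,"wy":0,"wz":0},{"jaw":0.2,"dx":-0.9,"dy":-1.2,"dz":59,"wx":15.8,"wy":0,"wz":0},{"jaw":0.2,"dx":-0.9,"dy":-1.2,"dz":59,"wx":15.8,"wy":0,"wz":0}]'
python3 plan.py 0.522 -0.209 0.2 7.7
```

```text
time: 3.4
tool_pos: [0.4161, 0.0496, 0.1956]
tool_rot: [0.466, 0.532, -0.465, 0.533]
ft_force: [2.2, 0.2, -1.4]
finger_gap: 0.0564
t 3.4 pos [0.4161 0.0496 0.1956] yaw 7.7 gap 0.0564 F [ 2.2  0.2 -1.4] j6 -0.29
d [-0.42  7.03 27.04] w [-0.   0.  -0.2]
```

```bash

python3 -m crank '[{"jaw":0.2,"dx":-0.4,"dy":7,"dz":27,"wx":0,"wy":0,"wz":0},{"jaw":0.2,"dx":-0.4,"dy":7,"dz":27,"wx":0,"wy":0,"wz":0},{"jaw":0.2,"dx":-0.4,"dy":7,"dz":27,"wx":0,"wy":0,"wz":0},{"jaw":0.2,"dx":-0.4,"dy":7,"dz":27,"wx":0,"wy":0,"wz":0},{"jaw":0.2,"dx":-0.4,"dy":7,"dz":27,"wx":0,"wy":0,"wz":0}]'
python3 plan.py 0.522 -0.209 0.111 7.7
python3 - <<'E'
from h import *
for n in ["wrist","side","scene"]:
    p=r.camera(n); cv2.imwrite(f"pics/b_{n}.png",p["frame"][:,:,::-1])
E
```

```text
time: 4.03
tool_pos: [0.5221, -0.2116, 0.1998]
tool_rot: [0.467, 0.531, -0.465, 0.533]
ft_force: [1.4, 0.9, 0.7]
finger_gap: 0.0562
t 4.025 pos [ 0.5221 -0.2116  0.1998] yaw 7.5 gap 0.0562 F [1.4 0.9 0.7] j6 -0.72
d [ 8.88 -0.   -0.26] w [-0.2  0.  -0.2]
```

View pics/b_wrist.png

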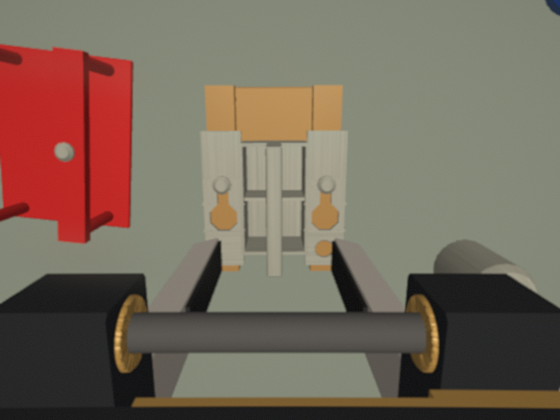

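View pics/b_side.png

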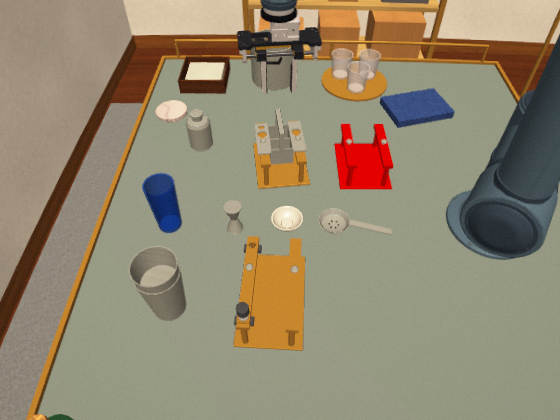

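```bash
python3 - <<'E'
from h import *
p=r.camera("wrist");s=r.read_state()
im=p["frame"][:,:,::-1].copy()
def W(q,P):
    c,s_=np.cos(q[2]),np.sin(q[2]);return [q[0]+c*P[0]-s_*P[1],q[1]+s_*P[0]+c*P[1],P[2]]
q=[.5219,-.2092,.1346]; qp=[.5205,-.1937,.137]
pts=[(x,y,.136) for x in(-.006,.006) for y in(-.05,.05)]+[(x,y,.084) for x in(-.062,-.028,.028,.062) for y in(-.06,.06)]+[(.045,-.045,.084)]
for u in proj(p,[W(q,P) for P in pts]): cv2.circle(im,tuple(int(round(v)) for v in u),2,(0,0,255),-1)
for u in proj(p,[W(qp,P) for P in [(.045,0,.092),(-.045,0,.092),(.057,.082,.08),(.033,.082,.08),(-.057,.082,.08),(-.033,.082,.08)]]): cv2.circle(im,tuple(int(round(v)) for v in u),2,(255,0,0),-1)
cv2.imwrite("pics/b2.png",cv2.resize(im[70:290,180:370],None,fx=2.7,fy=2.7,interpolation=cv2.INTER_CUBIC))
E
```

```text
(no output)
```

View pics/b2.png

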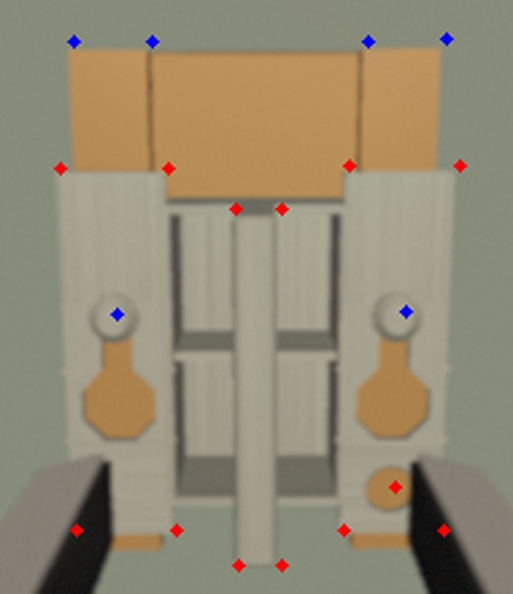

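```bash

python3 -m crank '[{"jaw":0.2,"dx":5,"dy":-0.05,"dz":-0.2,"wx":0,"wy":0,"wz":0},{"jaw":0.2,"dx":8.9,"dy":-0.05,"dz":-0.2,"wx":0,"wy":0,"wz":0},{"jaw":0.2,"dx":8.9,"dy":-0.05,"dz":-0.2,"wx":0,"wy":0,"wz":0},{"jaw":-1,"dx":8.9,"dy":-0.05,"dz":-0.2,"wx":0,"wy":0,"wz":0},{"jaw":-1,"dx":8.9,"dy":-0.05,"dz":-0.2,"wx":0,"wy":0,"wz":0}]' 30
python3 -m crank '[{"jaw":-1,"dx":0,"dy":0,"dz":0,"wx":0,"wy":0,"wz":0},{"jaw":-1,"dx":0,"dy":0,"dz":0,"wx":0,"wy":0,"wz":0},{"jaw":-1,"dx":0,"dy":0,"dz":0,"wx":0,"wy":0,"wz":0}]'
python3 plan.py 0.522 -0.209 0.111 7.7
python3 - <<'E'
from h import *
for n in ["wrist","side"]:
    p=r.camera(n); cv2.imwrite(f"pics/c_{n}.png",p["frame"][:,:,::-1])
cv2.imwrite("pics/c_side.png",cv2.resize(p["frame"][40:200,200:360,::-1],None,fx=3.5,fy=3.5,interpolation=cv2.INTER_CUBIC))
E
```

```text
time: 4.85
tool_pos: [0.5221, -0.2068, 0.113]
tool_rot: [0.466, 0.531, -0.464, 0.534]
ft_force: [0.9, 0.6, 0.4]
finger_gap: 0.04
time: 5.22
tool_pos: [0.5212, -0.2072, 0.1136]
tool_rot: [0.465, 0.531, -0.465, 0.534]
ft_force: [-4.1, -0.5, 4.4]
finger_gap: 0.0106
t 5.225 pos [ 0.5212 -0.2072  0.1136] yaw 7.7 gap 0.0106 F [-4.1 -0.5  4.4] j6 -0.72
d [0.26 0.06 0.19] w [ 0.   0.1 -0.1]
```

View pics/c_wrist.png

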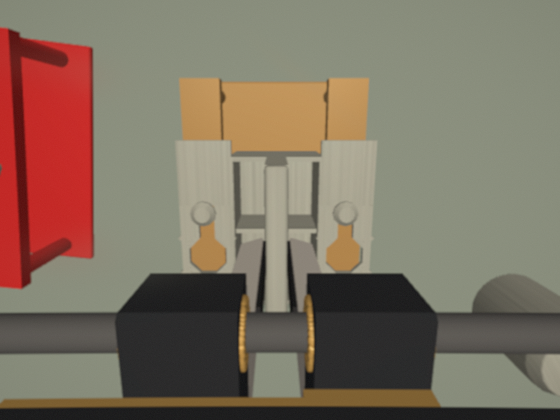

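View pics/c_side.png

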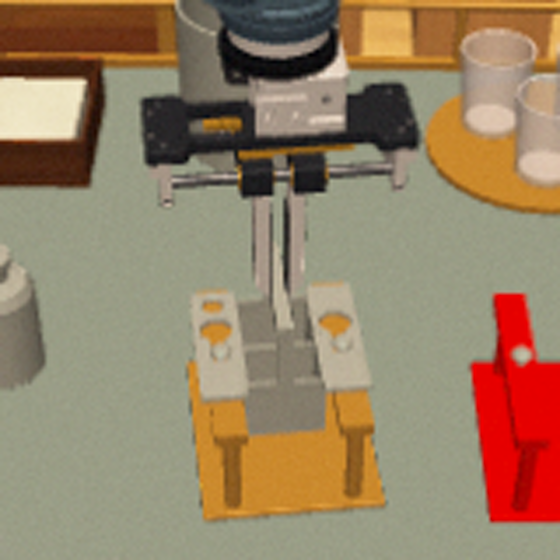

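```bash

python3 -m crank '[{"jaw":-1,"dx":0,"dy":0,"dz":-0.7,"wx":0,"wy":0,"wz":0},{"jaw":-1,"dx":0,"dy":0,"dz":-1.4,"wx":0,"wy":0,"wz":0},{"jaw":-1,"dx":0,"dy":0,"dz":-2.2,"wx":0,"wy":0,"wz":0},{"jaw":-1,"dx":0,"dy":0,"dz":-2.9,"wx":0,"wy":0,"wz":0},{"jaw":-1,"dx":0,"dy":0,"dz":-2.9,"wx":0,"wy":0,"wz":0}]' 35
python3 plan.py 0.5172 -0.1787 0.1136 7.7
python3 - <<'E'
from h import *
p=r.camera("wrist"); cv2.imwrite(f"pics/d_wrist.png",cv2.resize(p["frame"][70:300,150:400,::-1],None,fx=2.6,fy=2.6,interpolation=cv2.INTER_CUBIC))
E
```

```text
time: 5.95
tool_pos: [0.5173, -0.1772, 0.1136]
tool_rot: [0.466, 0.532, -0.464, 0.533]
ft_force: [-0.4, 0.9, 2.4]
finger_gap: 0.0095
t 5.95 pos [ 0.5173 -0.1772  0.1136] yaw 7.7 gap 0.0095 F [-0.4  0.9  2.4] j6 -0.67
d [ 0.   -0.03  0.15] w [ 0.   0.  -0.2]
```

View pics/d_wrist.png

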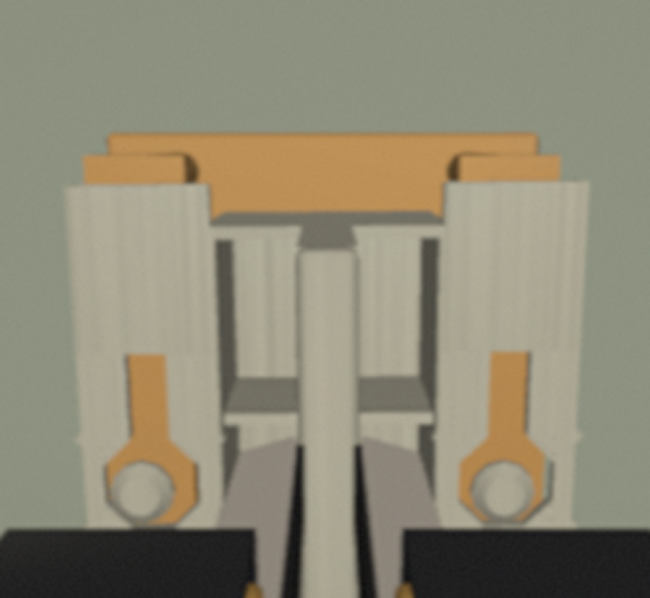

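```bash

python3 -m crank '[{"jaw":-1,"dx":0,"dy":-0.08,"dz":0.15,"wx":0,"wy":0,"wz":0},{"jaw":-1,"dx":-1,"dy":-0.08,"dz":0.15,"wx":0,"wy":0,"wz":0},{"jaw":-1,"dx":-3,"dy":-0.08,"dz":0.15,"wx":0,"wy":0,"wz":0},{"jaw":-1,"dx":-6,"dy":-0.08,"dz":0.15,"wx":0,"wy":0,"wz":0},{"jaw":-1,"dx":-9,"dy":-0.08,"dz":0.15,"wx":0,"wy":0,"wz":0}]' 35
python3 plan.py 0.528 0.2115 0.21 -2.1
python3 - <<'E'
from h import *
p=r.camera("side"); cv2.imwrite(f"pics/e_side.png",p["frame"][:,:,::-1])
E
```

```text
time: 6.62
tool_pos: [0.5162, -0.1793, 0.2049]
tool_rot: [0.466, 0.532, -0.465, 0.533]
ft_force: [0.2, -0.1, 0.1]
finger_gap: 0.0005
t 6.625 pos [ 0.5162 -0.1793  0.2049] yaw 7.7 gap 0.0005 F [ 0.2 -0.1  0.1] j6 -0.68
d [ -0.51   6.4  -38.57] w [ 9.8  0.  -0.1]
```

View pics/e_side.png

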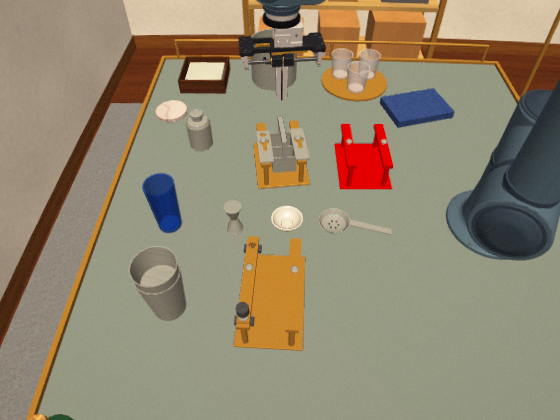

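```bash
python3 - <<'E'
from h import *
p=r.camera("wrist"); cv2.imwrite(f"pics/f_wrist.png",p["frame"][:,:,::-1])
p=r.camera("side"); np.save("sd.npy",p,allow_pickle=True);cv2.imwrite("pics/f_side.png",cv2.resize(p["frame"][60:190,235:320,::-1],None,fx=4.5,fy=4.5,interpolation=cv2.INTER_CUBIC))
p=r.camera("scene"); np.save("sc.npy",p,allow_pickle=True);cv2.imwrite("pics/f_scene.png",cv2.resize(p["frame"][130:275,130:250,::-1],None,fx=4,fy=4,interpolation=cv2.INTER_CUBIC))
E
```

```text
(no output)
```

View pics/f_wrist.png

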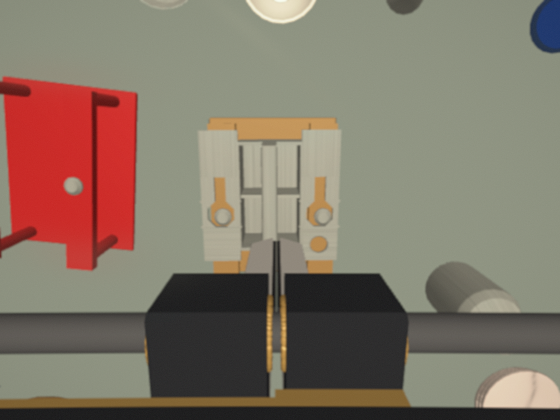

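View pics/f_side.png

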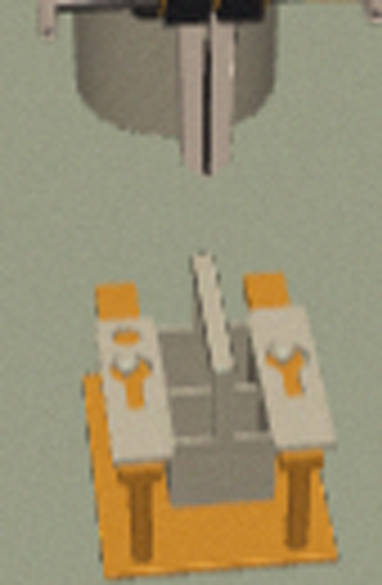

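View pics/f_scene.png

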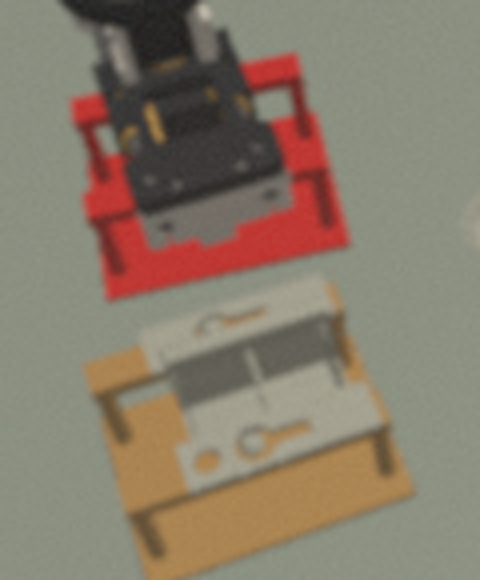

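```bash
cat > ov.py <<'E'
import sys
from h import *
def W(q,P):
    c,s_=np.cos(q[2]),np.sin(q[2]);return [q[0]+c*P[0]-s_*P[1],q[1]+s_*P[0]+c*P[1],P[2]]
E
python3 - <<'E'
from ov import *
p=r.camera("wrist")
im=p["frame"][:,:,::-1].copy()
qp=[.5205,-.1937,.137]
print(proj(p,[W(qp,P) for P in [(.045,0,.092),(-.045,0,.092)]]).round(1), p["extrinsics"].round(3).tolist(), r.read_state()["joints"])
im=cv2.resize(im[100:280,180:370],None,fx=4,fy=4,interpolation=cv2.INTER_CUBIC)
for u in proj(p,[W(qp,P) for P in [(.045,0,.092),(-.045,0,.092)]]): cv2.circle(im,(int((u[0]-180+.5)*4),int((u[1]-100+.5)*4)),3,(255,0,0),-1)
cv2.imwrite("pics/g.png",im[:590])
E
```

```text
[[329.2 219.1]
 [226.4 219.5]] [[0.991, 0.129, 0.033, 0.507], [0.134, -0.965, -0.227, -0.113], [0.003, 0.229, -0.973, 0.404], [0.0, 0.0, 0.0, 1.0]] [-5.42286862e-01 -1.55187649e-02  1.80756223e+00  1.65587334e-03
  1.34882199e+00 -6.77046833e-01]
```

View pics/g.png

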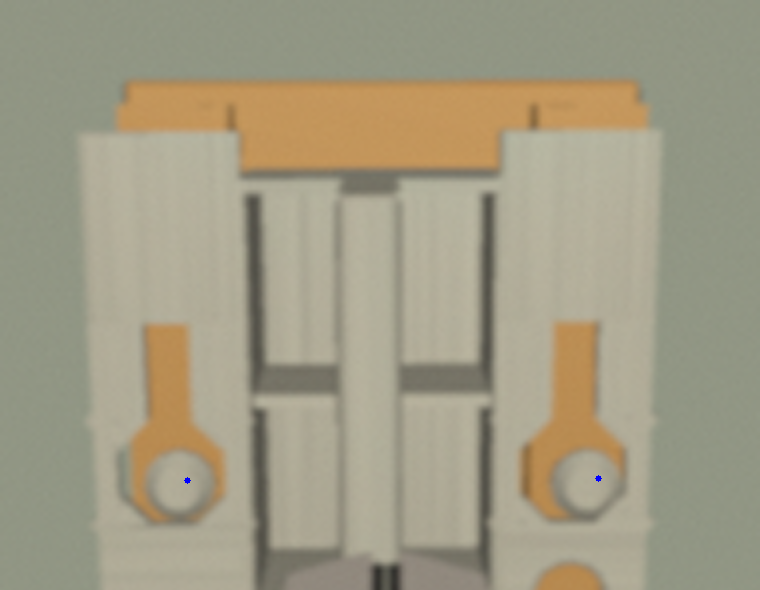

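```bash
python3 - <<'E'
from ov import *
p=r.camera("wrist")
a=atz(p,(272.3,147.3),.136);b=atz(p,(273,230),.136);print(a,b,np.degrees(np.arctan2(-(a-b)[0],(a-b)[1])))
E
python3 plan.py 0.516 -0.18 0.107 7.7
python3 fit.py >/dev/null; python3 - <<'E'
from ov import *
S=np.load("sc.npy",allow_pickle=True).item();D=np.load("sd.npy",allow_pickle=True).item()
# handle ends in side crop (k4.5, off 235,60), near/far
c=lambda x,k,o:[(x[0]+.5)/k-.5+o[0],(x[1]+.5)/k-.5+o[1]]
print(atz(D,c((202,255),4.5,(235,60)),.136),atz(D,c((220,366),4.5,(235,60)),.136))
print("pinhole",atz(D,c((127,337),4.5,(235,60)),.084),atz(S,c((207,460),4,(130,130)),.084))
E
```

```text
[ 0.50686346 -0.12938276  0.136     ] [ 0.51546852 -0.1903332   0.136     ] 8.03598425870032
t 6.925 pos [ 0.5156 -0.1786  0.2019] yaw 7.7 gap 0.0005 F [-0.  -0.2  0.3] j6 -0.68
d [9.49 0.01 0.16] w [ 0.  -0.1 -0. ]
[ 0.521907   -0.22552519  0.136     ] [ 0.50998454 -0.1300248   0.136     ]
pinhole [ 0.56547963 -0.21519121  0.084     ] [ 0.56578757 -0.21703645  0.084     ]
```

```bash

python3 -m crank '[{"jaw":0,"dx":0,"dy":-0.18,"dz":0,"wx":0,"wy":0,"wz":0},{"jaw":0,"dx":2,"dy":-0.18,"dz":0,"wx":0,"wy":0,"wz":0},{"jaw":0,"dx":4,"dy":-0.18,"dz":0,"wx":0,"wy":0,"wz":0},{"jaw":0,"dx":9.5,"dy":-0.18,"dz":0,"wx":0,"wy":0,"wz":0},{"jaw":0,"dx":9.5,"dy":-0.18,"dz":0,"wx":0,"wy":0,"wz":0}]' 50
python3 plan.py 0.5138 -0.179 0.107 7.7
```

```text
time: 7.55
tool_pos: [0.5097, -0.1762, 0.1012]
tool_rot: [0.465, 0.537, -0.465, 0.528]
ft_force: [-0.2, 0.5, -0.8]
finger_gap: 0.0454
t 7.55 pos [ 0.5097 -0.1762  0.1012] yaw 7.7 gap 0.0454 F [-0.2  0.5 -0.8] j6 -0.68
d [-0.59  0.36  0.32] w [ 0.  -0.5  0.5]
```

```bash

python3 -m crank '[{"jaw":0,"dx":-0.59,"dy":0.36,"dz":0.3,"wx":0,"wy":-0.5,"wz":0.5},{"jaw":0,"dx":-0.59,"dy":0.36,"dz":0.3,"wx":0,"wy":-0.5,"wz":0.5}]' 50
python3 plan.py 0.5138 -0.179 0.107 7.7
python3 - <<'E'
from ov import *
p=r.camera("wrist");cv2.imwrite("pics/i.png",p["frame"][:,:,::-1])
print(r.read_state()["tool_pos"],r.read_state()["dq"].round(3) if hasattr(r.read_state()["dq"],'round') else r.read_state()["dq"])
E
```

```text
time: 7.8
tool_pos: [0.5151, -0.1795, 0.1092]
tool_rot: [0.466, 0.531, -0.465, 0.534]
ft_force: [0.5, 0.5, 0.6]
finger_gap: 0.0469
t 7.8 pos [ 0.5151 -0.1795  0.1092] yaw 7.7 gap 0.0469 F [0.5 0.5 0.6] j6 -0.68
d [ 0.22 -0.12 -0.07] w [ 0.   0.1 -0.2]
[ 0.51504792 -0.17951951  0.1091329 ] [ 0.001  0.004  0.006 -0.002 -0.003  0.002]
```

View pics/i.png

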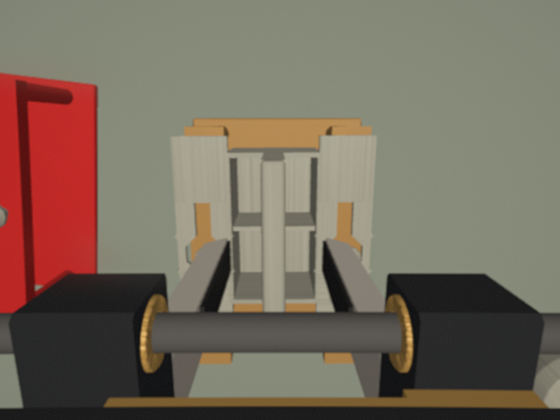

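```bash

python3 -m crank '[{"jaw":0,"dx":0.2,"dy":-0.17,"dz":0,"wx":0,"wy":0,"wz":0},{"jaw":0,"dx":0.2,"dy":-0.17,"dz":0,"wx":0,"wy":0,"wz":0},{"jaw":-1,"dx":0.2,"dy":-0.17,"dz":0,"wx":0,"wy":0,"wz":0},{"jaw":-1,"dx":0.2,"dy":-0.17,"dz":0,"wx":0,"wy":0,"wz":0},{"jaw":-1,"dx":0.2,"dy":-0.17,"dz":0,"wx":0,"wy":0,"wz":0}]' 50
python3 -m crank '[{"jaw":-1,"dx":0,"dy":0,"dz":0,"wx":0,"wy":0,"wz":0},{"jaw":-1,"dx":0,"dy":0,"dz":0,"wx":0,"wy":0,"wz":0}]' 50
python3 plan.py 0.5138 -0.179 0.107 7.7
```

```text
time: 8.48
tool_pos: [0.5133, -0.1797, 0.1071]
tool_rot: [0.466, 0.531, -0.465, 0.534]
ft_force: [0.5, -0.2, 0.4]
finger_gap: 0.0203
time: 8.72
tool_pos: [0.5135, -0.1797, 0.107]
tool_rot: [0.466, 0.531, -0.465, 0.534]
ft_force: [0.5, 0.1, -0.4]
finger_gap: 0.0113
t 8.725 pos [ 0.5135 -0.1797  0.107 ] yaw 7.7 gap 0.0113 F [ 0.5  0.1 -0.4] j6 -0.68
d [ 0.    0.04 -0.07] w [ 0.   0.1 -0.2]
```

```bash

python3 -m crank '[{"jaw":-1,"dx":0,"dy":0,"dz":0,"wx":0,"wy":0,"wz":0},{"jaw":-1,"dx":0,"dy":0,"dz":0,"wx":0,"wy":0,"wz":0},{"jaw":-1,"dx":-0.3,"dy":0,"dz":0,"wx":0,"wy":0,"wz":0},{"jaw":-1,"dx":-0.6,"dy":0,"dz":0,"wx":0,"wy":0,"wz":0}]' 50
python3 - <<'E'
from ov import *
p=r.camera("side"); cv2.imwrite("pics/j_side.png",cv2.resize(p["frame"][60:190,225:330,::-1],None,fx=4.5,fy=4.5,interpolation=cv2.INTER_CUBIC))
E
```

```text
time: 9.22
tool_pos: [0.5129, -0.1793, 0.1125]
tool_rot: [0.466, 0.532, -0.465, 0.533]
ft_force: [1.1, -0.3, -4.1]
finger_gap: 0.0112
```

View pics/j_side.png

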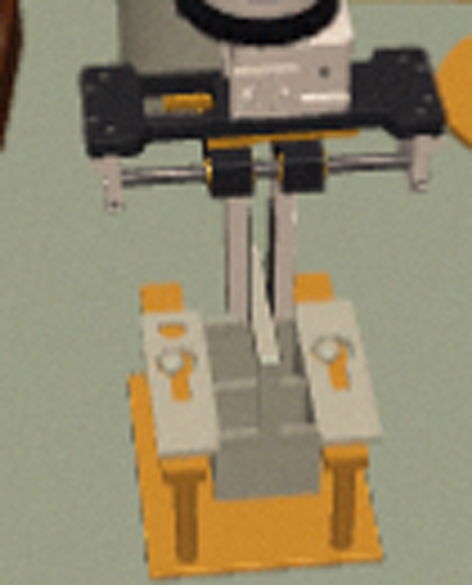

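```bash

python3 -m crank '[{"jaw":-1,"dx":-0.8,"dy":0,"dz":0,"wx":0,"wy":0,"wz":0},{"jaw":-1,"dx":-2,"dy":0,"dz":0,"wx":0,"wy":0,"wz":0},{"jaw":-1,"dx":-4,"dy":0,"dz":0,"wx":0,"wy":0,"wz":0},{"jaw":-1,"dx":-7,"dy":0,"dz":0,"wx":0,"wy":0,"wz":0},{"jaw":-1,"dx":-9,"dy":0,"dz":0,"wx":0,"wy":0,"wz":0}]' 50
python3 plan.py 0.528 0.2115 0.22 -2.1
python3 - <<'E'
from ov import *
p=r.camera("side"); cv2.imwrite("pics/k_side.png",cv2.resize(p["frame"][0:190,200:350,::-1],None,fx=3,fy=3,interpolation=cv2.INTER_CUBIC))
p=r.camera("wrist"); cv2.imwrite("pics/k_wrist.png",p["frame"][:,:,::-1])
E
```

```text
time: 9.9
tool_pos: [0.5134, -0.1798, 0.2055]
tool_rot: [0.466, 0.531, -0.465, 0.534]
ft_force: [-0.1, -0.4, -4.2]
finger_gap: 0.0111
t 9.9 pos [ 0.5134 -0.1798  0.2055] yaw 7.7 gap 0.0111 F [-0.1 -0.4 -4.2] j6 -0.68
d [ -1.55   6.7  -38.58] w [ 9.8  0.2 -0.3]
```

View pics/k_side.png

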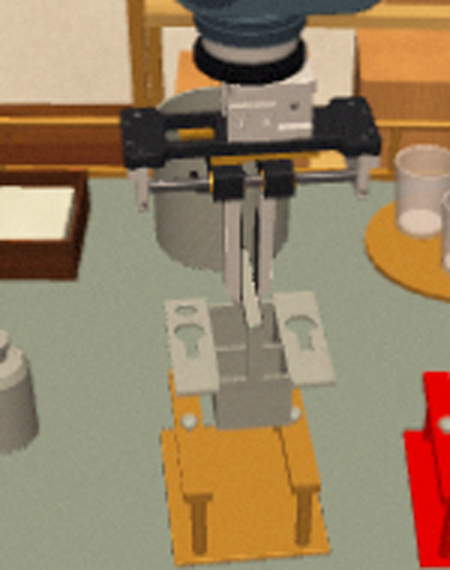

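View pics/k_wrist.png

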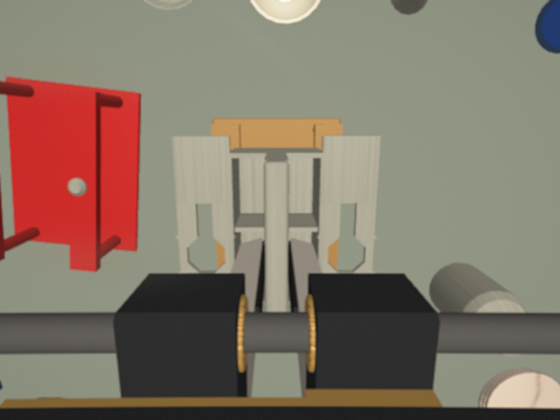

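```bash

python3 - <<'E'
from ov import *
from scipy.spatial.transform import Rotation as Ro
p=r.camera("wrist");s=r.read_state();R=Ro.from_quat(s["tool_rot"]).as_matrix()
for uv,dz in [((276,160),.029),((209,204),-.023),((347,204),-.023),((207,255),-.023),((345,255),-.023),((174,137),-.023),((379,136),-.023)]:
    W_=atz(p,uv,s["tool_pos"][2]+dz); print(uv,(R.T@(W_-s["tool_pos"])*1000).round(1))
E
python3 -m crank '[{"jaw":-1,"dx":-0.5,"dy":1.1,"dz":-6,"wx":2,"wy":0,"wz":0},{"jaw":-1,"dx":-1,"dy":2.1,"dz":-12,"wx":4,"wy":0,"wz":0},{"jaw":-1,"dx":-1.5,"dy":3.1,"dz":-18,"wx":6,"wy":0,"wz":0},{"jaw":-1,"dx":-1.5,"dy":4.2,"dz":-24,"wx":8,"wy":0,"wz":0},{"jaw":-1,"dx":-1.5,"dy":5.2,"dz":-30,"wx":9.8,"wy":0,"wz":0}]' 50
python3 plan.py 0.528 0.2115 0.2 -2.1
```

```text
(276, 160) [-29.2   1.1 -49.3]
(209, 204) [ 22.7 -40.7 -16.9]
(347, 204) [ 23.2  45.7 -16.8]
(207, 255) [ 22.9 -43.4  16.8]
(345, 255) [23.3 45.9 17.1]
(174, 137) [ 22.5 -59.8 -58. ]
(379, 136) [ 23.1  63.  -58.5]
time: 10.68
tool_pos: [0.5237, 0.1263, 0.2172]
tool_rot: [0.509, 0.489, -0.509, 0.492]
ft_force: [0.8, 0.3, -3.3]
finger_gap: 0.0107
t 10.675 pos [0.5237 0.1263 0.2172] yaw -2.2 gap 0.0107 F [ 0.8  0.3 -3.3] j6 0.07
d [ 1.69  0.1  -8.53] w [-0.1  0.2 -0.2]
```

```bash

python3 -m crank '[{"jaw":-1,"dx":1,"dy":0.1,"dz":-4,"wx":0,"wy":0.2,"wz":-0.2},{"jaw":-1,"dx":2.5,"dy":0.1,"dz":-7,"wx":0,"wy":0.2,"wz":-0.2},{"jaw":-1,"dx":3.8,"dy":0.1,"dz":-8.7,"wx":0,"wy":0.2,"wz":-0.2},{"jaw":-1,"dx":4,"dy":0.1,"dz":-8.7,"wx":0,"wy":0.2,"wz":-0.2},{"jaw":-1,"dx":4,"dy":0.1,"dz":-8.7,"wx":0,"wy":0.2,"wz":-0.2}]' 50
python3 plan.py 0.528 0.213 0.175 -2.1
python3 - <<'E'
from ov import *
p=r.camera("wrist"); cv2.imwrite("pics/l_wrist.png",cv2.resize(p["frame"][100:300,140:410,::-1],None,fx=2.9,fy=2.9,interpolation=cv2.INTER_CUBIC))
np.save("wr.npy",p,allow_pickle=True)
p=r.camera("side"); cv2.imwrite("pics/l_side.png",cv2.resize(p["frame"][150:390,180:360,::-1],None,fx=2.5,fy=2.5,interpolation=cv2.INTER_CUBIC))
p=r.camera("scene"); cv2.imwrite("pics/l_scene.png",cv2.resize(p["frame"][120:260,270:430,::-1],None,fx=4,fy=4,interpolation=cv2.INTER_CUBIC))
E
```

```text
time: 11.3
tool_pos: [0.5282, 0.2121, 0.1767]
tool_rot: [-0.509, -0.49, 0.51, -0.49]
ft_force: [0.2, -0.4, -3.9]
finger_gap: 0.0116
t 11.3 pos [0.5282 0.2121 0.1767] yaw -2.2 gap 0.0116 F [ 0.2 -0.4 -3.9] j6 0.22
d [ 0.17 -0.02 -0.09] w [-0.1  0.   0. ]
```

View pics/l_wrist.png

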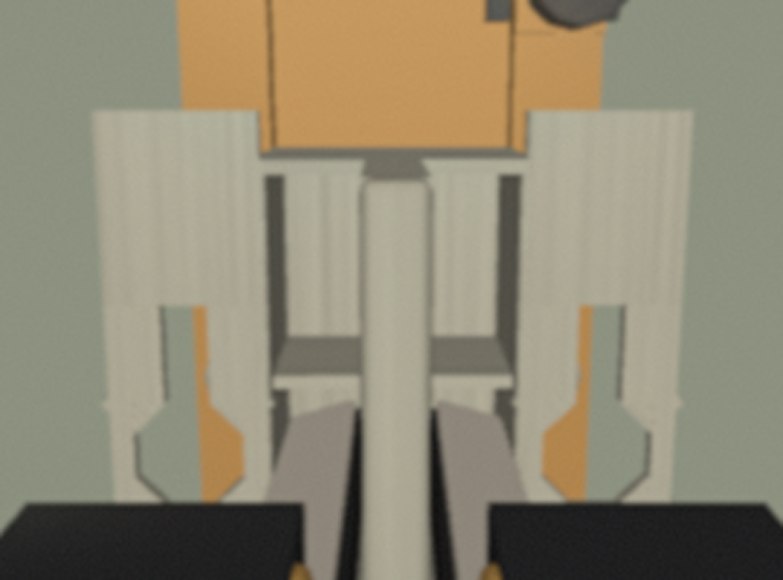

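View pics/l_side.png

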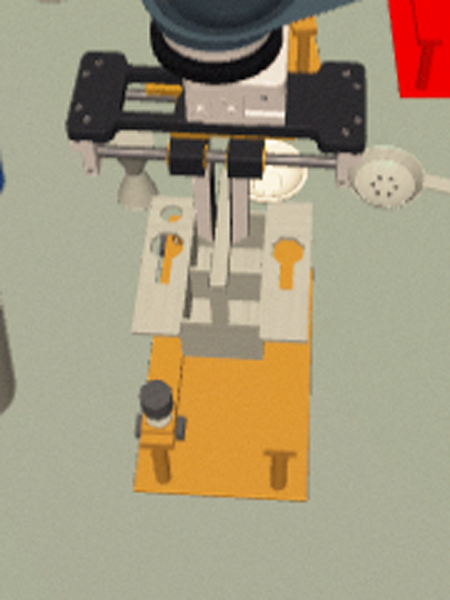

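View pics/l_scene.png

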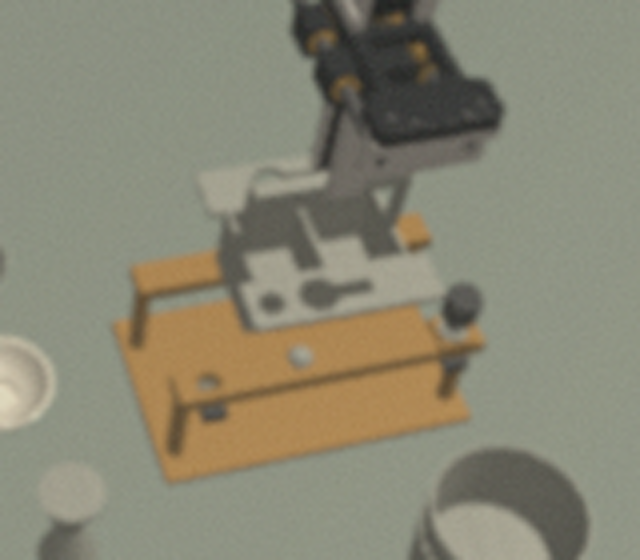

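```bash

python3 - <<'E'
from ov import *
p=r.camera("side"); np.save("sd.npy",p,allow_pickle=True); cv2.imwrite("pics/m_side.png",cv2.resize(p["frame"][220:300,225:315,::-1],None,fx=7,fy=7,interpolation=cv2.INTER_CUBIC))
p=r.camera("scene");np.save("sc.npy",p,allow_pickle=True);  cv2.imwrite("pics/m_scene.png",cv2.resize(p["frame"][155:215,310:400,::-1],None,fx=8,fy=8,interpolation=cv2.INTER_CUBIC))
print(r.read_state()["tool_pos"])
E
```

```text
[0.5286336  0.21245329 0.17762446]
```

View pics/m_side.png

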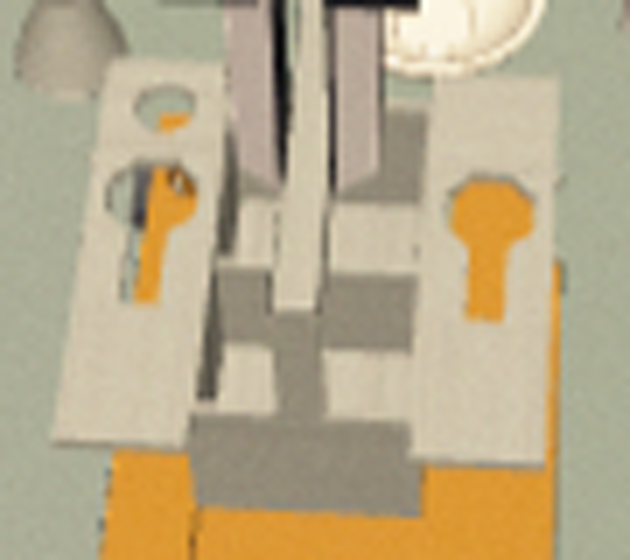

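View pics/m_scene.png

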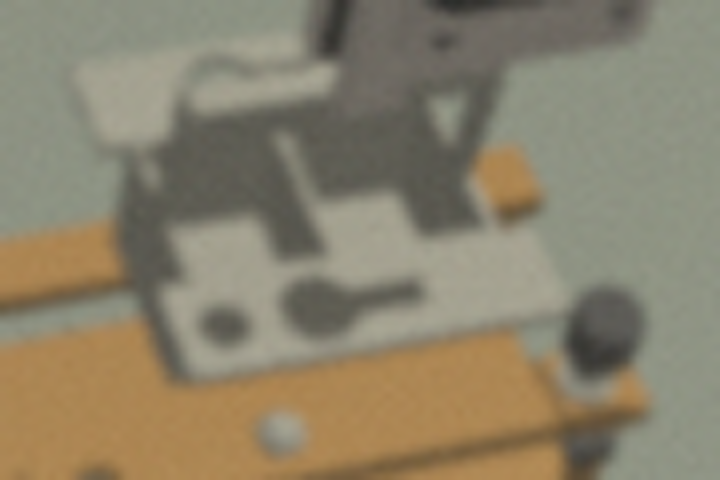

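```bash
sed -n '1,/^T=\[\]/p' fit.py | sed '$d' > fit0.py; cat > f2.py <<'E'
exec(open("fit0.py").read())
z=.1775-.023
C=[]
for P,x in [((.062,.06,z),(52,442)),((.028,.06,z),(183,447)),((-.028,.06,z),(412,460)),((-.062,.06,z),(546,466)),((.062,-.06,z),(110,58)),((-.028,-.06,z),(433,75)),((-.062,-.06,z),(558,78)),((.045,-.045,z),(165,108)),((-.045,-.015,z),(492,218)),((-.045,.019,z),(485,320)),((.045,.019,z),(138,302)),((0,.05,z+.052),(298,310))]:
    C.append(("D",P,cv(x,7,(225,220))))
for P,x in [((.062,-.06,z),(185,380)),((.062,.06,z),(565,318)),((.028,.06,z),(540,232)),((.028,-.06,z),(160,282)),((-.062,-.06,z),(75,70)),((-.028,-.06,z),(98,150)),((.045,-.045,z),(224,326)),((.045,-.015,z),(320,306)),((.045,.019,z),(420,290))]:
    C.append(("S",P,cv(x,8,(310,155))))
fit(C,[.528,.21,-.03],"caddy")
E
python3 f2.py
```

```text
caddy None [ 0.5291  0.2121 -0.043 ] res [[-0.1, -0.9], [0.3, -0.4], [-0.5, -0.3], [-0.2, -0.1], [0.1, 0.2], [0.4, 0.2], [0.2, 0.7], [0.1, -0.3], [-0.3, -0.5], [-0.1, 0.4], [-0.1, 0.1], [-0.4, -0.9], [1.2, -0.3], [1.2, -1.4], [-1.1, -1.4], [-0.1, 0.8], [-0.5, -0.1], [0.7, -0.1], [0.1, -0.3], [-0.0, 0.0], [0.8, -0.4]]
caddy S [ 0.5305  0.2118 -0.0716] res [[0.4, -0.2], [0.9, -0.2], [-1.0, -0.3], [-0.6, 0.8], [0.1, -0.3], [0.8, -0.2], [-0.5, -0.1], [-0.5, 0.5], [0.5, 0.3]]
caddy D [ 0.529   0.2125 -0.0359] res [[0.1, -0.4], [0.6, -0.1], [-0.2, -0.2], [0.1, -0.1], [-0.1, 0.5], [0.2, 0.3], [-0.0, 0.7], [-0.1, -0.0], [-0.3, -0.5], [-0.0, 0.4], [0.0, 0.5], [-0.2, -0.7]]
```

```bash

python3 -m crank '[{"jaw":-1,"dx":1.5,"dy":-0.04,"dz":0.05,"wx":0,"wy":0,"wz":0},{"jaw":-1,"dx":2.5,"dy":-0.04,"dz":0.05,"wx":0,"wy":0,"wz":0},{"jaw":-1,"dx":3.5,"dy":-0.04,"dz":0.05,"wx":0,"wy":0,"wz":0},{"jaw":-1,"dx":4.2,"dy":-0.04,"dz":0.05,"wx":0,"wy":0,"wz":0},{"jaw":-1,"dx":4.2,"dy":-0.04,"dz":0.05,"wx":0,"wy":0,"wz":0}]' 50
python3 plan.py 0.528 0.212 0.107 -2.1
python3 - <<'E'
from ov import *
p=r.camera("wrist"); cv2.imwrite("pics/n_wrist.png",cv2.resize(p["frame"][100:300,140:410,::-1],None,fx=2.9,fy=2.9,interpolation=cv2.INTER_CUBIC))
p=r.camera("side"); cv2.imwrite("pics/n_side.png",cv2.resize(p["frame"][220:320,225:325,::-1],None,fx=6,fy=6,interpolation=cv2.INTER_CUBIC))
E
```

```text
time: 12.18
tool_pos: [0.5277, 0.212, 0.1347]
tool_rot: [-0.509, -0.491, 0.51, -0.49]
ft_force: [0.3, -0.6, -3.6]
finger_gap: 0.0106
t 12.175 pos [0.5277 0.212  0.1347] yaw -2.2 gap 0.0106 F [ 0.3 -0.6 -3.6] j6 0.22
d [ 2.77  0.03 -0.  ] w [-0.1 -0.   0. ]
```

View pics/n_wrist.png

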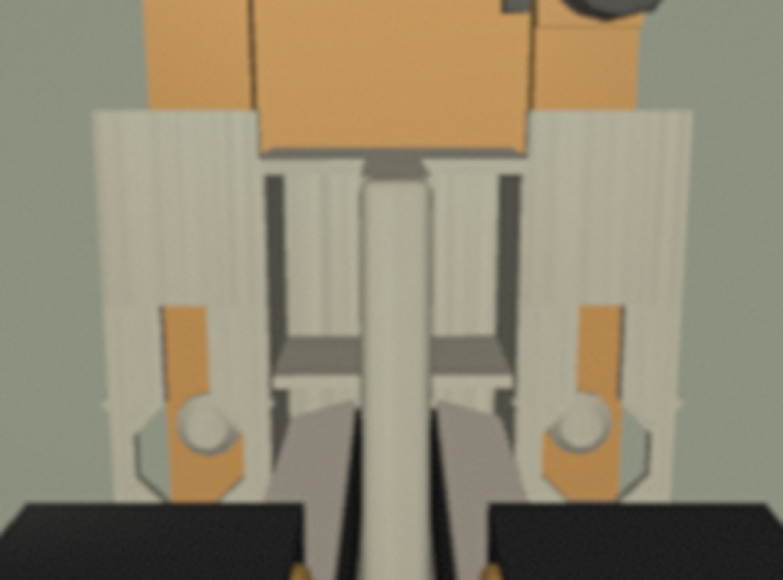

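View pics/n_side.png

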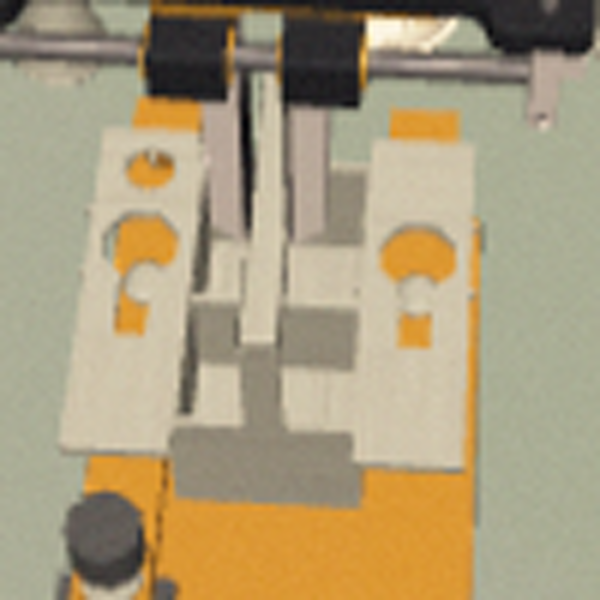

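```bash

python3 - <<'E'
from ov import *
from scipy.spatial.transform import Rotation as Ro
p=r.camera("wrist");s=r.read_state();R=Ro.from_quat(s["tool_rot"]).as_matrix()
c=lambda x:[(x[0]+.5)/2.9-.5+140,(x[1]+.5)/2.9-.5+100]
for nm,uv,z in [("stud",(207,423),.091),("stud",(580,422),.091),("oct",(189,452),.1117),("oct",(597,452),.1117),("slotend",(184,306),.1117),("slotend",(601,306),.1117)]:
    W_=atz(p,c(uv),z); print(nm,(R.T@(W_-s["tool_pos"])*1000).round(1),W_.round(4))
E
```

```text
stud [ 45.  -45.4  16.4] [0.4827 0.1975 0.091 ]
stud [45.2 44.5 16.2] [0.5726 0.1942 0.091 ]
oct [ 24.3 -45.8  16.2] [0.4822 0.1978 0.1117]
oct [24.5 44.8 16.2] [0.5728 0.1942 0.1117]
slotend [ 24.3 -45.4 -17. ] [0.4839 0.2309 0.1117]
slotend [ 24.5  44.3 -17. ] [0.5736 0.2274 0.1117]
```

```bash

python3 -m crank '[{"jaw":-1,"dx":1,"dy":0,"dz":0,"wx":0,"wy":0,"wz":0},{"jaw":-1,"dx":2,"dy":0,"dz":0,"wx":0,"wy":0,"wz":0},{"jaw":-1,"dx":2.6,"dy":0,"dz":0,"wx":0,"wy":0,"wz":0},{"jaw":-1,"dx":2.85,"dy":0,"dz":0,"wx":0,"wy":0,"wz":0},{"jaw":-1,"dx":2.85,"dy":0,"dz":0,"wx":0,"wy":0,"wz":0}]' 50
python3 plan.py 0.528 0.212 0.107 -2.1
python3 - <<'E'
from ov import *
p=r.camera("wrist"); cv2.imwrite("pics/o_wrist.png",cv2.resize(p["frame"][100:300,140:410,::-1],None,fx=2.9,fy=2.9,interpolation=cv2.INTER_CUBIC))
E
```

```text
time: 12.95
tool_pos: [0.5288, 0.2122, 0.1078]
tool_rot: [0.51, 0.49, -0.509, 0.49]
ft_force: [-1.2, 0.1, -2.2]
finger_gap: 0.0112
t 12.95 pos [0.5288 0.2122 0.1078] yaw -2.2 gap 0.0112 F [-1.2  0.1 -2.2] j6 0.22
d [ 0.08 -0.08  0.02] w [-0.1 -0.1 -0.1]
```

View pics/o_wrist.png

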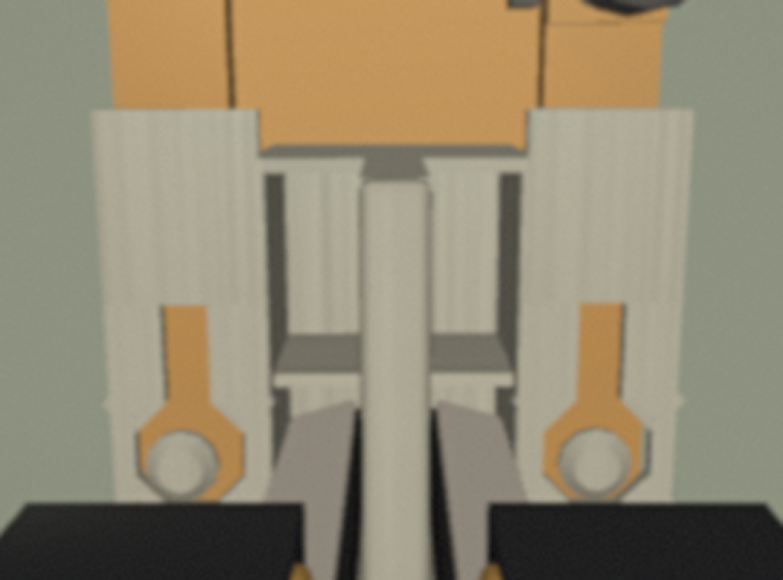

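```bash

python3 -m crank '[{"jaw":-1,"dx":0,"dy":-0.1,"dz":0.5,"wx":-0.1,"wy":0,"wz":0},{"jaw":-1,"dx":0.05,"dy":-0.1,"dz":1.2,"wx":-0.1,"wy":0,"wz":0},{"jaw":-1,"dx":0.05,"dy":-0.1,"dz":2,"wx":-0.1,"wy":0,"wz":0},{"jaw":-1,"dx":0.05,"dy":-0.1,"dz":2.7,"wx":-0.1,"wy":0,"wz":0},{"jaw":-1,"dx":0.05,"dy":-0.1,"dz":3.05,"wx":-0.1,"wy":0,"wz":0}]' 50
python3 -m crank '[{"jaw":-1,"dx":0,"dy":0,"dz":0.1,"wx":0,"wy":0,"wz":0},{"jaw":-1,"dx":0,"dy":0,"dz":0.1,"wx":0,"wy":0,"wz":0}]' 50
python3 plan.py 0.528 0.182 0.107 -2.1
python3 - <<'E'
from ov import *
p=r.camera("wrist"); cv2.imwrite("pics/p_wrist.png",cv2.resize(p["frame"][100:300,140:410,::-1],None,fx=2.9,fy=2.9,interpolation=cv2.INTER_CUBIC))
p=r.camera("side"); cv2.imwrite("pics/p_side.png",cv2.resize(p["frame"][220:340,225:325,::-1],None,fx=5,fy=5,interpolation=cv2.INTER_CUBIC))
E
```

```text
time: 13.62
tool_pos: [0.5269, 0.1813, 0.1075]
tool_rot: [0.51, 0.49, -0.508, 0.491]
ft_force: [0.1, 1.3, -2.5]
finger_gap: 0.0116
time: 13.88
tool_pos: [0.5269, 0.1804, 0.1075]
tool_rot: [0.51, 0.49, -0.508, 0.491]
ft_force: [0.1, 1.0, -2.7]
finger_gap: 0.0115
t 13.875 pos [0.5269 0.1804 0.1075] yaw -2.2 gap 0.0115 F [ 0.1  1.  -2.7] j6 0.16
d [ 0.05  0.1  -0.17] w [-0.1 -0.1 -0.2]
```

View pics/p_wrist.png

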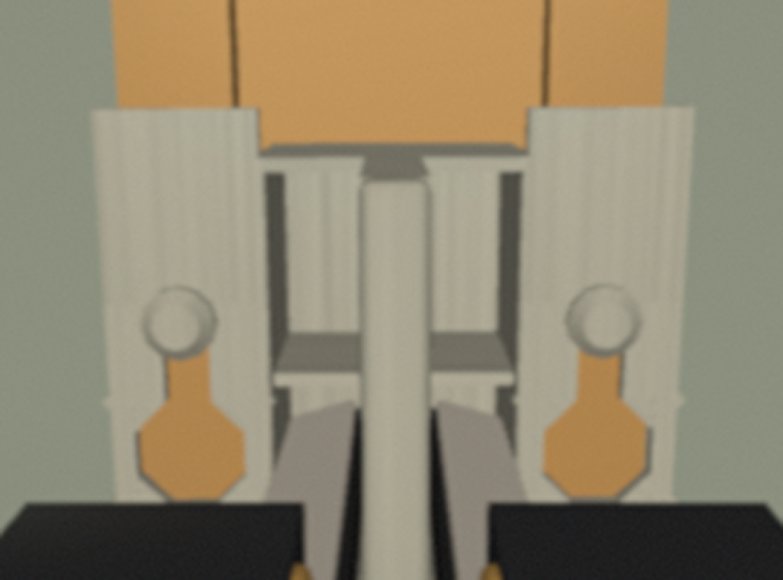

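View pics/p_side.png

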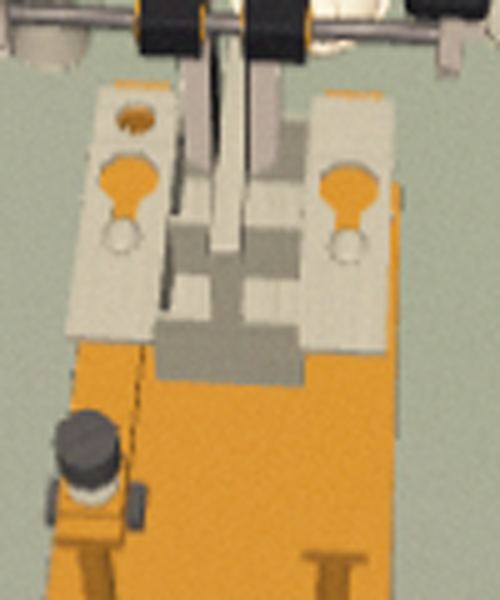

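```bash

python3 -m crank '[{"jaw":-1,"dx":0.1,"dy":0.05,"dz":0.2,"wx":0,"wy":0,"wz":0},{"jaw":-1,"dx":0.1,"dy":0.05,"dz":0.2,"wx":0,"wy":0,"wz":0}]' 50
python3 plan.py 0.528 0.182 0.107 -2.1
python3 - <<'E'
from ov import *
from scipy.spatial.transform import Rotation as Ro
p=r.camera("wrist");s=r.read_state();R=Ro.from_quat(s["tool_rot"]).as_matrix()
cv2.imwrite("pics/q_wrist.png",cv2.resize(p["frame"][100:300,140:410,::-1],None,fx=2.9,fy=2.9,interpolation=cv2.INTER_CUBIC))
c=lambda x:[(x[0]+.5)/2.9-.5+140,(x[1]+.5)/2.9-.5+100]
for nm,uv,z in [("stud",(180,321),.091),("stud",(604,319),.091),("oct",(191,451),.0845),("oct",(597,451),.0845)]:
    W_=atz(p,c(uv),z); print(nm,(R.T@(W_-s["tool_pos"])*1000).round(1),W_.round(4))
E
```

```text
time: 14.22
tool_pos: [0.5269, 0.1801, 0.1073]
tool_rot: [0.511, 0.491, -0.508, 0.49]
ft_force: [-3.5, 6.2, 2.0]
finger_gap: 0.0115
t 14.225 pos [0.5269 0.1801 0.1073] yaw -2.1 gap 0.0115 F [-3.5  6.2  2. ] j6 0.16
d [ 0.03  0.1  -0.19] w [-0.  -0.3 -0.1]
stud [ 16.3 -44.7 -15.6] [0.4829 0.1974 0.091 ]
stud [ 16.4  43.7 -15.9] [0.5712 0.1945 0.091 ]
oct [ 22.6 -44.9  15.4] [0.4815 0.1665 0.0845]
oct [22.8 44.7 15.5] [0.5711 0.1631 0.0845]
```

View pics/q_wrist.png

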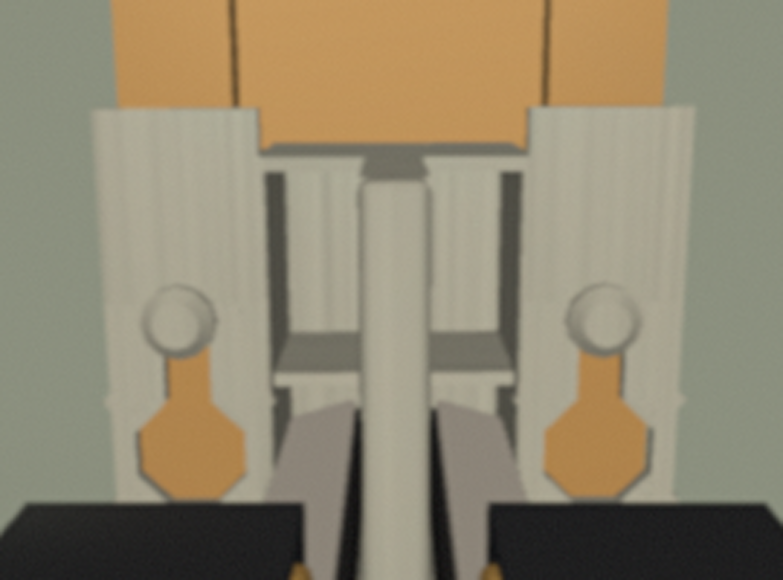

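```bash

python3 -m crank '[{"jaw":-1,"dx":0,"dy":0,"dz":-0.05,"wx":0,"wy":0,"wz":0},{"jaw":-0.5,"dx":0,"dy":0,"dz":-0.05,"wx":0,"wy":0,"wz":0},{"jaw":0,"dx":0,"dy":0,"dz":-0.05,"wx":0,"wy":0,"wz":0},{"jaw":0,"dx":0,"dy":0,"dz":-0.05,"wx":0,"wy":0,"wz":0},{"jaw":0,"dx":0,"dy":0,"dz":-0.05,"wx":0,"wy":0,"wz":0}]' 50
python3 -m crank '[{"jaw":0,"dx":-3,"dy":0,"dz":0,"wx":0,"wy":0,"wz":0},{"jaw":0,"dx":-8,"dy":0,"dz":0,"wx":0,"wy":0,"wz":0},{"jaw":0,"dx":-8,"dy":3,"dz":-3,"wx":0,"wy":0,"wz":0},{"jaw":0,"dx":-8,"dy":4.5,"dz":-7,"wx":0,"wy":0,"wz":0},{"jaw":0,"dx":-8,"dy":4.5,"dz":-7,"wx":0,"wy":0,"wz":0}]' 50
python3 plan.py 0.577 0.3 0.091 -2.1
python3 - <<'E'
from ov import *
p=r.camera("wrist"); np.save("wr.npy",p,allow_pickle=True);cv2.imwrite("pics/s_wrist.png",p["frame"][:,:,::-1])
p=r.camera("side"); np.save("sd.npy",p,allow_pickle=True);cv2.imwrite("pics/s_side.png",cv2.resize(p["frame"][220:350,215:325,::-1],None,fx=4.6,fy=4.6,interpolation=cv2.INTER_CUBIC))
p=r.camera("scene"); np.save("sc.npy",p,allow_pickle=True);cv2.imwrite("pics/s_scene.png",cv2.resize(p["frame"][140:250,270:430,::-1],None,fx=5,fy=5,interpolation=cv2.INTER_CUBIC))
E
```

```text
time: 14.9
tool_pos: [0.5271, 0.1805, 0.1074]
tool_rot: [0.511, 0.491, -0.508, 0.49]
ft_force: [-0.6, 0.1, -0.7]
finger_gap: 0.0461
time: 15.52
tool_pos: [0.575, 0.25, 0.1876]
tool_rot: [0.51, 0.492, -0.507, 0.491]
ft_force: [-0.0, 0.1, 0.8]
finger_gap: 0.0471
t 15.525 pos [0.575  0.25   0.1876] yaw -2.0 gap 0.0471 F [-0.   0.1  0.8] j6 0.26
d [ 9.68  0.   -4.96] w [ 0.1 -0.3 -0.1]
```

View pics/s_wrist.png

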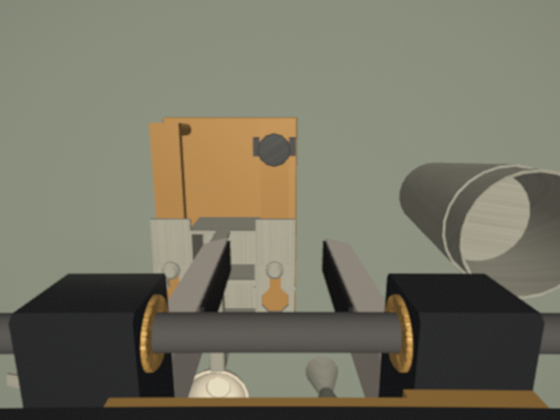

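View pics/s_side.png

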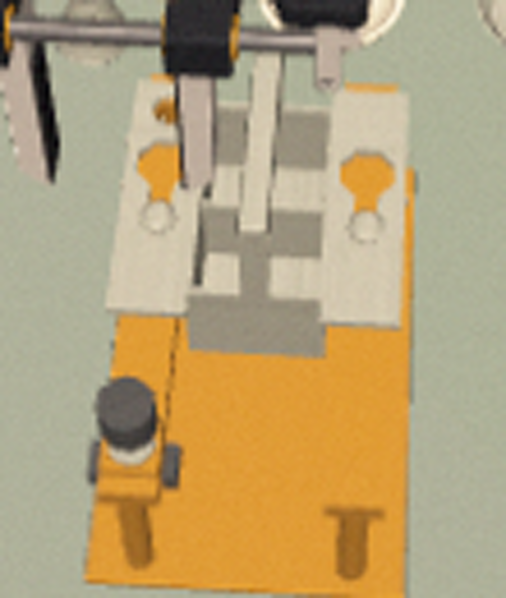

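View pics/s_scene.png

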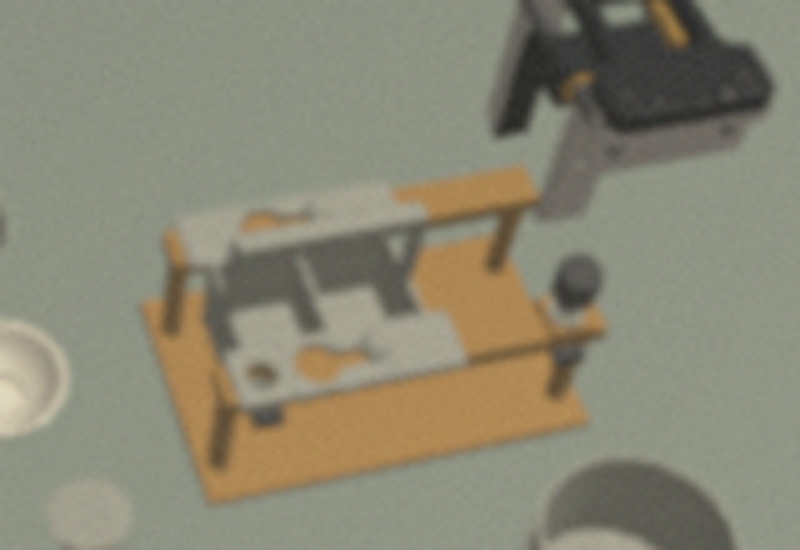

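```bash

python3 - <<'E'
from ov import *
Wr=np.load("wr.npy",allow_pickle=True).item();S=np.load("sc.npy",allow_pickle=True).item();D=np.load("sd.npy",allow_pickle=True).item()
c=lambda x,k,o:[(x[0]+.5)/k-.5+o[0],(x[1]+.5)/k-.5+o[1]]
print("knob wrist",atz(Wr,(274,149),.119))
print("stud wrist",atz(Wr,(274.5,269.5),.091), "qp stud",W([.528,.1964,-.0372],(.045,0,.09)))
print("knob side",atz(D,c((126,397),4.6,(215,220)),.12),"scene",atz(S,c((580,272),5,(270,140)),.12))
print("hole side",atz(D,c((165,110),4.6,(215,220)),.084),"scene",atz(S,c((262,374),5,(270,140)),.084))
print("model",W([.528,.1964,-.0372],(.045,.105,0)),W([.528,.1964,-.0372],(.045,-.06,0)))
E
```

```text
knob wrist [0.5756121  0.29911546 0.119     ]
stud wrist [0.57210978 0.19505858 0.091     ] qp stud [np.float64(0.572968867190484), np.float64(0.19472638606464643), 0.09]
knob side [0.57585804 0.29780389 0.12      ] scene [0.57719713 0.2977597  0.12      ]
hole side [0.57366841 0.13545495 0.084     ] scene [0.57125589 0.13421342 0.084     ]
model [np.float64(0.5768739663729756), np.float64(0.2996537428424425), 0] [np.float64(0.5707373819433459), np.float64(0.1347678964773344), 0]
```

```bash

python3 -m crank '[{"jaw":0,"dx":0,"dy":-0.1,"dz":-4.9,"wx":0,"wy":-0.3,"wz":0},{"jaw":0,"dx":0,"dy":-0.1,"dz":-4.9,"wx":0,"wy":-0.3,"wz":0},{"jaw":0,"dx":4,"dy":-0.1,"dz":-4.9,"wx":0,"wy":-0.3,"wz":0},{"jaw":0,"dx":4,"dy":-0.1,"dz":-4.9,"wx":0,"wy":-0.3,"wz":0}]' 50
python3 plan.py 0.576 0.2993 0.092 -2.1
python3 - <<'E'
from ov import *
p=r.camera("wrist"); cv2.imwrite("pics/t_wrist.png",cv2.resize(p["frame"][100:300,140:410,::-1],None,fx=2.9,fy=2.9,interpolation=cv2.INTER_CUBIC))
E
```

```text
time: 16.18
tool_pos: [0.5725, 0.2949, 0.1442]
tool_rot: [-0.507, -0.491, 0.512, -0.49]
ft_force: [0.3, 0.7, 0.5]
finger_gap: 0.0473
t 16.175 pos [0.5725 0.2949 0.1442] yaw -2.2 gap 0.0473 F [0.3 0.7 0.5] j6 0.34
d [ 5.22  0.37 -0.47] w [-0.1  0.2  0.3]
```

View pics/t_wrist.png

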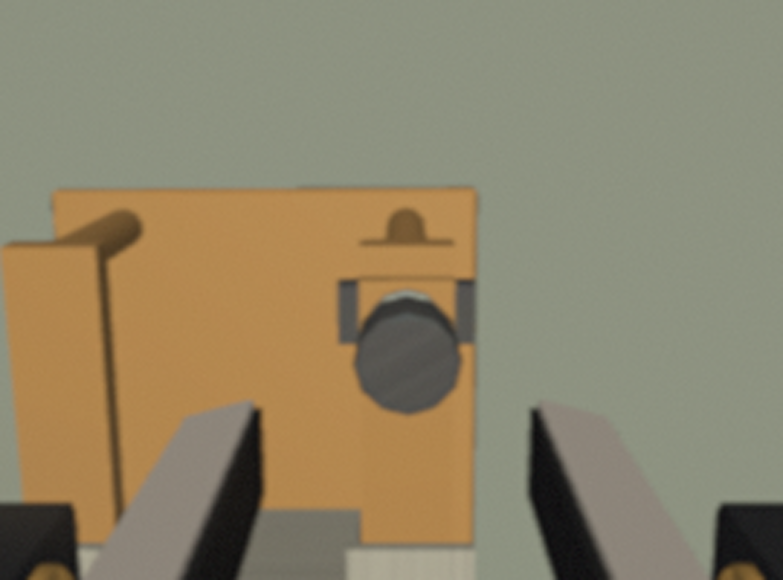

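```bash

python3 -m crank '[{"jaw":0,"dx":0,"dy":0.33,"dz":-0.45,"wx":0,"wy":0.2,"wz":0.3},{"jaw":0,"dx":2,"dy":0.33,"dz":-0.45,"wx":0,"wy":0.2,"wz":0.3},{"jaw":0,"dx":4.2,"dy":0.33,"dz":-0.45,"wx":0,"wy":0.2,"wz":0.3},{"jaw":0,"dx":5.1,"dy":0.33,"dz":-0.45,"wx":0,"wy":0.2,"wz":0.3},{"jaw":0,"dx":5.1,"dy":0.33,"dz":-0.45,"wx":0,"wy":0.2,"wz":0.3}]' 50
python3 plan.py 0.576 0.2993 0.092 -2.1
python3 - <<'E'
from ov import *
p=r.camera("wrist"); cv2.imwrite("pics/u_wrist.png",cv2.resize(p["frame"][100:300,140:410,::-1],None,fx=2.9,fy=2.9,interpolation=cv2.INTER_CUBIC))
E
```

```text
time: 16.85
tool_pos: [0.5764, 0.2994, 0.0938]
tool_rot: [0.51, 0.49, -0.509, 0.49]
ft_force: [-0.1, 1.0, -0.6]
finger_gap: 0.0471
t 16.85 pos [0.5764 0.2994 0.0938] yaw -2.2 gap 0.0471 F [-0.1  1.  -0.6] j6 0.34
d [ 0.18 -0.04  0.01] w [-0.1 -0.  -0. ]
```

View pics/u_wrist.png

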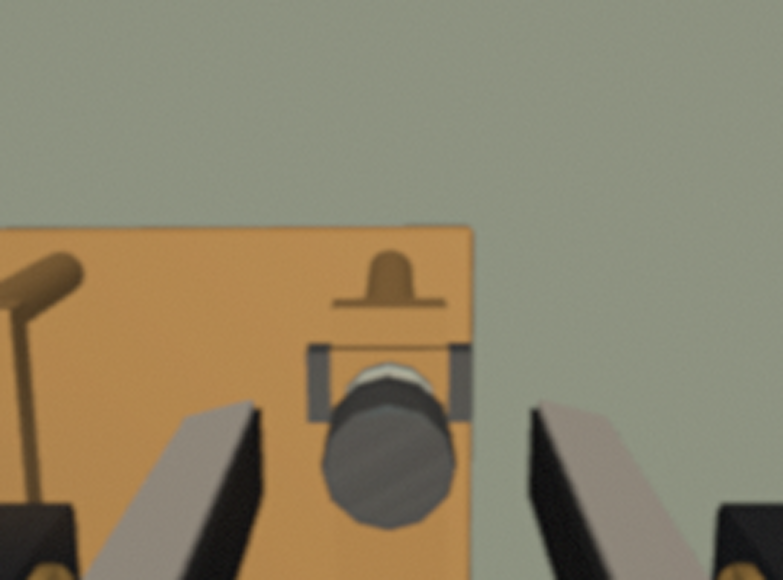

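```bash

python3 - <<'E'
from ov import *
p=r.camera("wrist")
c=lambda x:[(x[0]+.5)/2.9-.5+140,(x[1]+.5)/2.9-.5+100]
print(atz(p,c((389,466)),.12))
E
python3 -m crank '[{"jaw":0,"dx":0.15,"dy":-0.08,"dz":0,"wx":0,"wy":0,"wz":0},{"jaw":-0.5,"dx":0.15,"dy":-0.08,"dz":0,"wx":0,"wy":0,"wz":0},{"jaw":-1,"dx":0.15,"dy":-0.08,"dz":0,"wx":0,"wy":0,"wz":0},{"jaw":-1,"dx":0.15,"dy":-0.08,"dz":0,"wx":0,"wy":0,"wz":0},{"jaw":-1,"dx":0.15,"dy":-0.08,"dz":0,"wx":0,"wy":0,"wz":0}]' 60
python3 plan.py 0.576 0.2993 0.092 -2.1
```

```text
[0.5761401  0.29902473 0.12      ]
time: 17.58
tool_pos: [0.5768, 0.3, 0.0944]
tool_rot: [0.511, 0.49, -0.508, 0.491]
ft_force: [-0.6, 0.6, 1.0]
finger_gap: 0.0212
t 17.575 pos [0.5768 0.3    0.0944] yaw -2.2 gap 0.0212 F [-0.6  0.6  1. ] j6 0.34
d [ 0.24 -0.08  0.07] w [-0.1 -0.1 -0.2]
```

```bash

python3 -m crank '[{"jaw":-1,"dx":0.1,"dy":-0.03,"dz":0,"wx":0,"wy":0,"wz":0},{"jaw":-1,"dx":0.1,"dy":-0.03,"dz":0,"wx":0,"wy":0,"wz":0},{"jaw":-1,"dx":-0.4,"dy":-0.03,"dz":0,"wx":0,"wy":0,"wz":0},{"jaw":-1,"dx":-1,"dy":-0.03,"dz":0,"wx":0,"wy":0,"wz":0},{"jaw":-1,"dx":-1.5,"dy":-0.03,"dz":0,"wx":0,"wy":0,"wz":0}]' 60
python3 plan.py 0.576 0.2993 0.092 -2.1
python3 - <<'E'
from ov import *
p=r.camera("side"); cv2.imwrite("pics/v_side.png",cv2.resize(p["frame"][260:360,200:300,::-1],None,fx=5.5,fy=5.5,interpolation=cv2.INTER_CUBIC))
E
```

```text
time: 18.2
tool_pos: [0.5762, 0.3, 0.1101]
tool_rot: [0.511, 0.49, -0.509, 0.491]
ft_force: [0.4, 0.3, -0.6]
finger_gap: 0.0211
t 18.2 pos [0.5762 0.3    0.1101] yaw -2.2 gap 0.0211 F [ 0.4  0.3 -0.6] j6 0.34
d [ 1.81 -0.02  0.07] w [-0.1 -0.1 -0.2]
```

View pics/v_side.png

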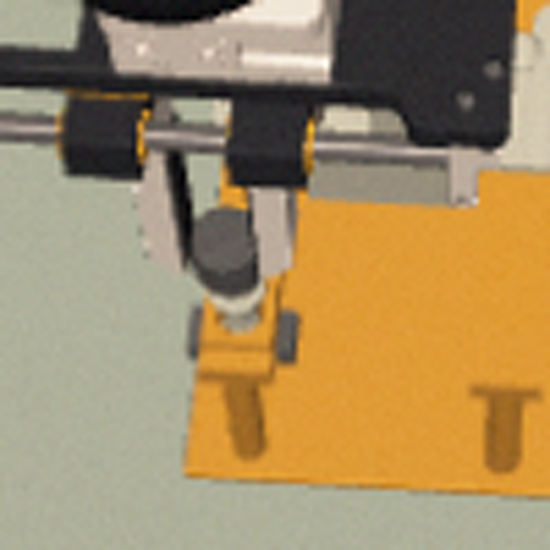

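```bash

python3 -m crank '[{"jaw":-1,"dx":-2,"dy":0,"dz":0,"wx":0,"wy":0,"wz":0},{"jaw":-1,"dx":-5,"dy":0,"dz":0,"wx":0,"wy":0,"wz":0},{"jaw":-1,"dx":-5,"dy":0,"dz":0,"wx":0,"wy":0,"wz":0}]' 60
python3 plan.py 0.571 0.135 0.15 -2.1
python3 - <<'E'
from ov import *
p=r.camera("side"); cv2.imwrite("pics/w_side.png",cv2.resize(p["frame"][220:360,200:320,::-1],None,fx=4.2,fy=4.2,interpolation=cv2.INTER_CUBIC))
p=r.camera("wrist"); cv2.imwrite("pics/w_wrist.png",p["frame"][:,:,::-1])
E
```

```text
time: 18.62
tool_pos: [0.5789, 0.3011, 0.1662]
tool_rot: [0.514, 0.488, -0.506, 0.492]
ft_force: [-0.4, 0.2, -0.6]
finger_gap: 0.0215
t 18.625 pos [0.5789 0.3011 0.1662] yaw -2.2 gap 0.0215 F [-0.4  0.2 -0.6] j6 0.34
d [ 1.54 -0.16 16.64] w [-0.1 -0.3 -0.7]
```

View pics/w_side.png

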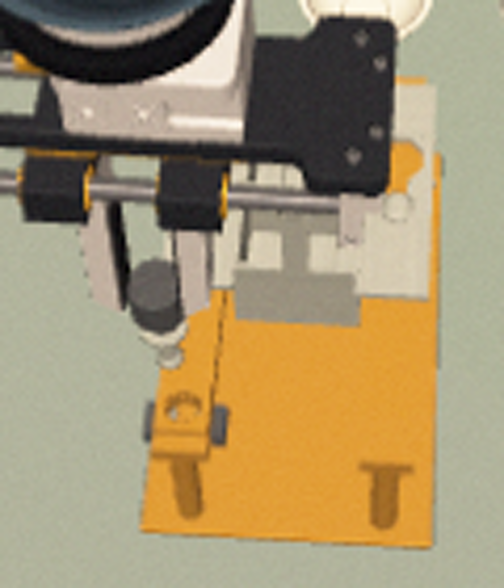

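View pics/w_wrist.png

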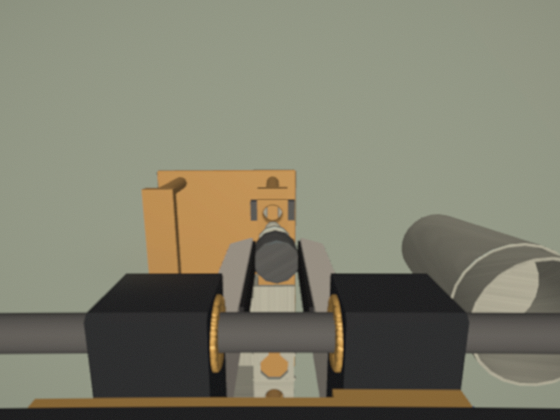

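```bash

python3 -m crank '[{"jaw":-1,"dx":0,"dy":-0.1,"dz":5,"wx":0,"wy":-0.3,"wz":-0.7},{"jaw":-1,"dx":0,"dy":-0.2,"dz":11,"wx":0,"wy":-0.3,"wz":-0.7},{"jaw":-1,"dx":0.6,"dy":-0.2,"dz":16.6,"wx":0,"wy":-0.3,"wz":-0.7},{"jaw":-1,"dx":1.6,"dy":-0.2,"dz":16.6,"wx":0,"wy":-0.3,"wz":-0.7},{"jaw":-1,"dx":1.6,"dy":-0.2,"dz":16.6,"wx":0,"wy":-0.3,"wz":-0.7}]' 60
python3 -m crank '[{"jaw":-1,"dx":0,"dy":0,"dz":0,"wx":0,"wy":0,"wz":0}]' 60
python3 plan.py 0.5703 0.1351 0.145 -2.1
python3 - <<'E'
from ov import *
p=r.camera("side"); np.save("sd.npy",p,allow_pickle=True);cv2.imwrite("pics/x_side.png",cv2.resize(p["frame"][170:310,210:330,::-1],None,fx=4.2,fy=4.2,interpolation=cv2.INTER_CUBIC))
p=r.camera("scene"); np.save("sc.npy",p,allow_pickle=True);cv2.imwrite("pics/x_scene.png",cv2.resize(p["frame"][140:240,280:400,::-1],None,fx=6,fy=6,interpolation=cv2.INTER_CUBIC))
p=r.camera("wrist"); cv2.imwrite("pics/x_wrist.png",cv2.resize(p["frame"][100:300,140:410,::-1],None,fx=2.9,fy=2.9,interpolation=cv2.INTER_CUBIC))
E
```

```text
time: 19.35
tool_pos: [0.5669, 0.1347, 0.1435]
tool_rot: [-0.506, -0.492, 0.513, -0.488]
ft_force: [-0.2, 0.9, -0.3]
finger_gap: 0.0217
time: 19.48
tool_pos: [0.5667, 0.1359, 0.1432]
tool_rot: [-0.506, -0.493, 0.513, -0.488]
ft_force: [0.8, 0.1, -0.2]
finger_gap: 0.0216
t 19.475 pos [0.5667 0.1359 0.1432] yaw -2.1 gap 0.0216 F [ 0.8  0.1 -0.2] j6 0.08
d [-0.19  0.36  0.07] w [-0.   0.2  0.7]
```

View pics/x_side.png

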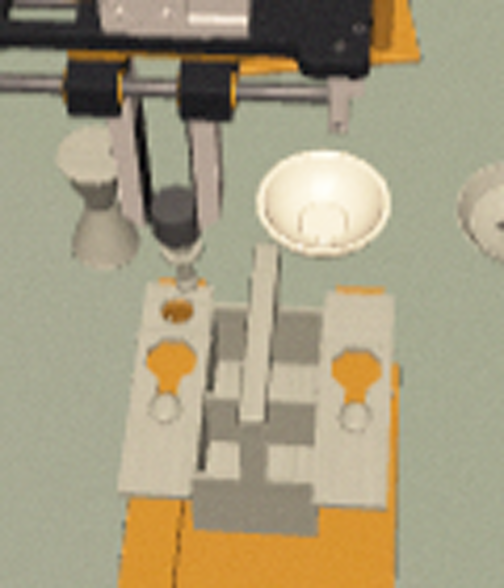

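View pics/x_scene.png

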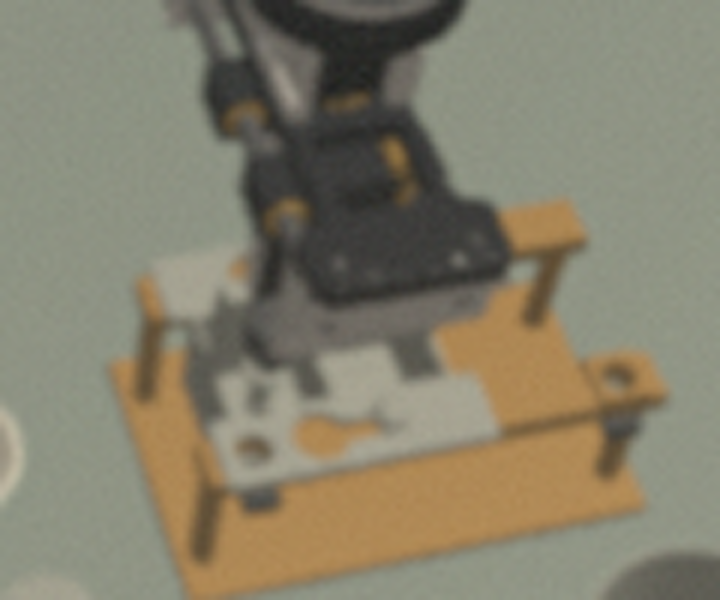

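View pics/x_wrist.png

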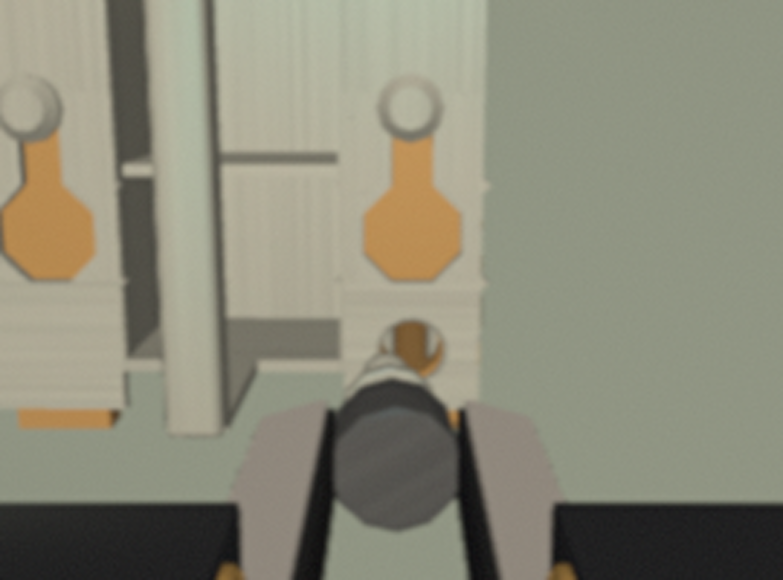

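```bash

python3 -m crank '[{"jaw":-1,"dx":0,"dy":0.36,"dz":0.07,"wx":0,"wy":0.2,"wz":0.7},{"jaw":-1,"dx":0.4,"dy":0.36,"dz":0.07,"wx":0,"wy":0.2,"wz":0.7},{"jaw":-1,"dx":0.4,"dy":0.36,"dz":0.07,"wx":0,"wy":0.2,"wz":0.7}]' 60
python3 plan.py 0.5703 0.1351 0.135 -2.1
python3 - <<'E'
from ov import *
p=r.camera("side"); np.save("sd.npy",p,allow_pickle=True);cv2.imwrite("pics/y_side.png",cv2.resize(p["frame"][200:270,220:300,::-1],None,fx=7,fy=7,interpolation=cv2.INTER_CUBIC))
p=r.camera("wrist");np.save("wr.npy",p,allow_pickle=True); cv2.imwrite("pics/y_wrist.png",cv2.resize(p["frame"][180:300,220:350,::-1],None,fx=5,fy=5,interpolation=cv2.INTER_CUBIC))
p=r.camera("scene"); np.save("sc.npy",p,allow_pickle=True);cv2.imwrite("pics/y_scene.png",cv2.resize(p["frame"][175:230,300,None] if 0 else p["frame"][170:235,300:380,::-1],None,fx=8,fy=8,interpolation=cv2.INTER_CUBIC))
E
```

```text
time: 20.0
tool_pos: [0.57, 0.135, 0.1389]
tool_rot: [0.51, 0.491, -0.509, 0.491]
ft_force: [0.3, -0.1, -0.6]
finger_gap: 0.0214
t 20.0 pos [0.57   0.135  0.1389] yaw -2.1 gap 0.0214 F [ 0.3 -0.1 -0.6] j6 0.08
d [ 0.39  0.03 -0.01] w [-0. -0. -0.]
```

View pics/y_side.png

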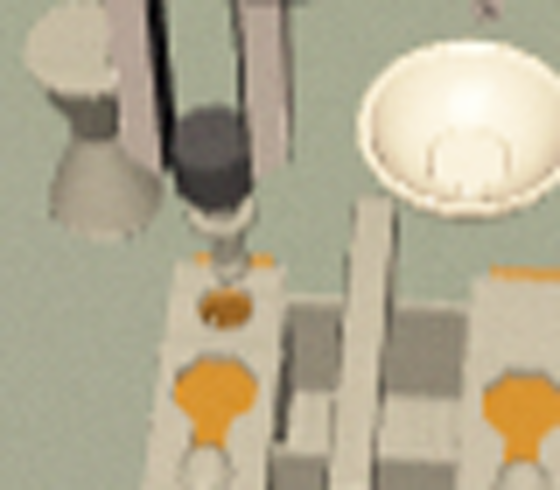

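View pics/y_wrist.png

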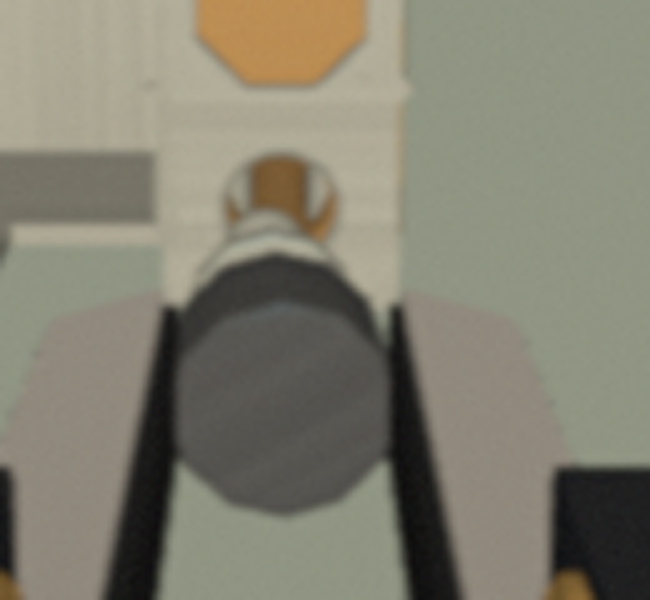

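View pics/y_scene.png

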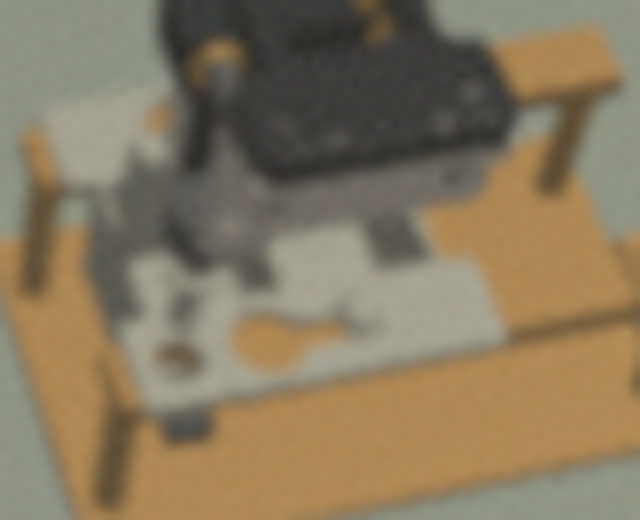

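```bash

python3 - <<'E'
from ov import *
D=np.load("sd.npy",allow_pickle=True).item();Wr=np.load("wr.npy",allow_pickle=True).item();S=np.load("sc.npy",allow_pickle=True).item()
t=.1389+.0165
P=[(.570,.135,z) for z in (t+.01,t-.026,t-.026-.024,.084)]
print("side",((proj(D,P)-[220,200]+.5)*7).round(0).tolist())
print("wrist",((proj(Wr,P)-[220,180]+.5)*5).round(0).tolist())
print("scene",((proj(S,P)-[300,170]+.5)*8).round(0).tolist())
c=lambda x,k,o:[(x[0]+.5)/k-.5+o[0],(x[1]+.5)/k-.5+o[1]]
print("hole", atz(D,c((226,309),7,(220,200)),.084),atz(Wr,c((281,200),5,(220,180)),.084),atz(S,c((180,358),8,(300,170)),.084))
print("ball",atz(D,c((230,262),7,(220,200)),t-.05),atz(S,c((182,305),8,(300,170)),t-.05),atz(Wr,c((268,226),5,(220,180)),t-.05))
E
```

```text
side [[214.0, 135.0], [221.0, 214.0], [226.0, 264.0], [229.0, 307.0]]
wrist [[279.0, 402.0], [280.0, 293.0], [280.0, 239.0], [280.0, 198.0]]
scene [[212.0, 198.0], [198.0, 270.0], [189.0, 316.0], [181.0, 355.0]]
hole [0.57075942 0.13587523 0.084     ] [0.57015859 0.13463134 0.084     ] [0.57104599 0.13445539 0.084     ]
ball [0.56858874 0.13427991 0.1054    ] [0.56570865 0.1345246  0.1054    ] [0.56853421 0.13672245 0.1054    ]
```

```bash

python3 -m crank '[{"jaw":-1,"dx":0,"dy":0.11,"dz":0,"wx":0,"wy":0,"wz":2.2},{"jaw":-1,"dx":0.4,"dy":0.11,"dz":0,"wx":0,"wy":0,"wz":2.2},{"jaw":-1,"dx":0.4,"dy":0.11,"dz":0,"wx":0,"wy":0,"wz":2.2}]' 60
python3 plan.py 0.571 0.135 0.0935 -2.1
python3 - <<'E'
from ov import *
s=r.read_state();t=s["tool_pos"][2]+.0165
D=r.camera("side");cv2.imwrite("pics/z_side.png",cv2.resize(D["frame"][200:270,220:300,::-1],None,fx=7,fy=7,interpolation=cv2.INTER_CUBIC))
Wr=r.camera("wrist");cv2.imwrite("pics/z_wrist.png",cv2.resize(Wr["frame"][180:300,220:350,::-1],None,fx=5,fy=5,interpolation=cv2.INTER_CUBIC))
P=[(.5705,.135,z) for z in (t+.01,t-.026,t-.026-.024,.084)]
print("side",((proj(D,P)-[220,200]+.5)*7).round(0).tolist())
print("wrist",((proj(Wr,P)-[220,180]+.5)*5).round(0).tolist())
E
```

```text
time: 20.52
tool_pos: [0.5711, 0.1348, 0.1349]
tool_rot: [0.519, 0.481, -0.5, 0.5]
ft_force: [-1.0, -0.5, -0.7]
finger_gap: 0.0209
t 20.525 pos [0.5711 0.1348 0.1349] yaw -2.2 gap 0.0209 F [-1.  -0.5 -0.7] j6 0.08
d [ 4.14 -0.17 -0.02] w [-0.1 -0.  -2.2]
side [[213.0, 144.0], [220.0, 223.0], [225.0, 272.0], [228.0, 307.0]]
wrist [[282.0, 401.0], [271.0, 293.0], [265.0, 238.0], [261.0, 205.0]]
```

View pics/z_side.png

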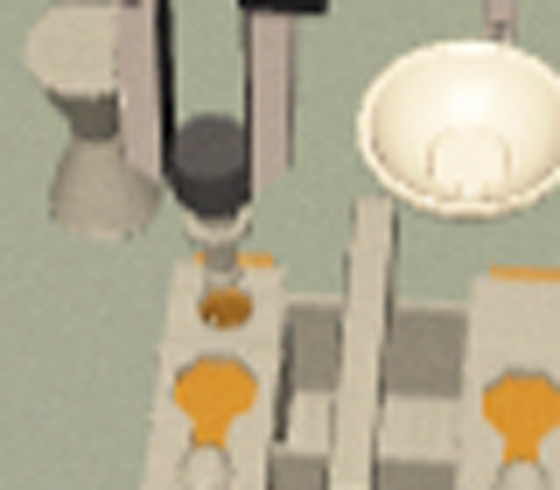

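View pics/z_wrist.png

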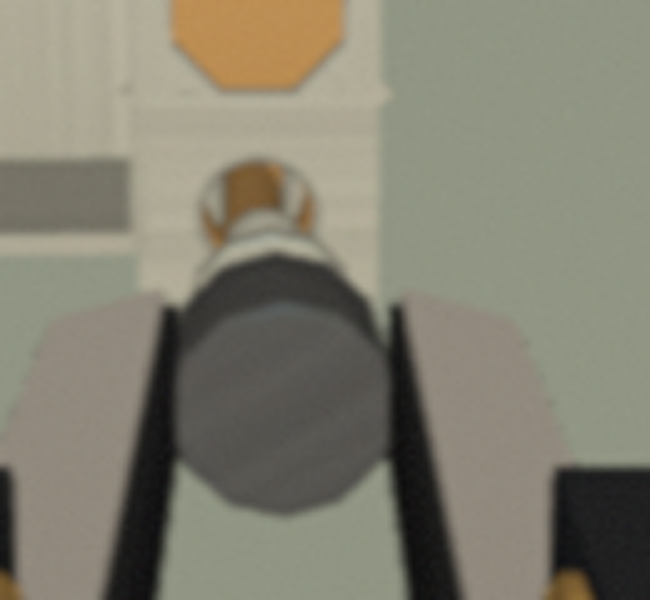

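```bash

python3 -m crank '[{"jaw":-1,"dx":0.8,"dy":-0.05,"dz":0,"wx":0,"wy":0,"wz":0},{"jaw":-1,"dx":1.5,"dy":-0.08,"dz":0,"wx":0,"wy":0,"wz":0},{"jaw":-1,"dx":2.2,"dy":-0.12,"dz":0,"wx":0,"wy":0,"wz":0},{"jaw":-1,"dx":2.2,"dy":-0.12,"dz":0,"wx":0,"wy":0,"wz":0}]' 60
python3 plan.py 0.5707 0.135 0.0935 -2.1
python3 - <<'E'
from ov import *
D=r.camera("side");cv2.imwrite("pics/aa_side.png",cv2.resize(D["frame"][200:280,210:310,::-1],None,fx=6,fy=6,interpolation=cv2.INTER_CUBIC))
E
```

```text
time: 21.12
tool_pos: [0.5705, 0.1348, 0.1121]
tool_rot: [0.518, 0.481, -0.5, 0.5]
ft_force: [-0.3, -0.3, -0.7]
finger_gap: 0.0212
t 21.125 pos [0.5705 0.1348 0.1121] yaw -2.2 gap 0.0212 F [-0.3 -0.3 -0.7] j6 0.08
d [ 1.86 -0.05 -0.02] w [-0.1 -0.  -2.1]
```

View pics/aa_side.png

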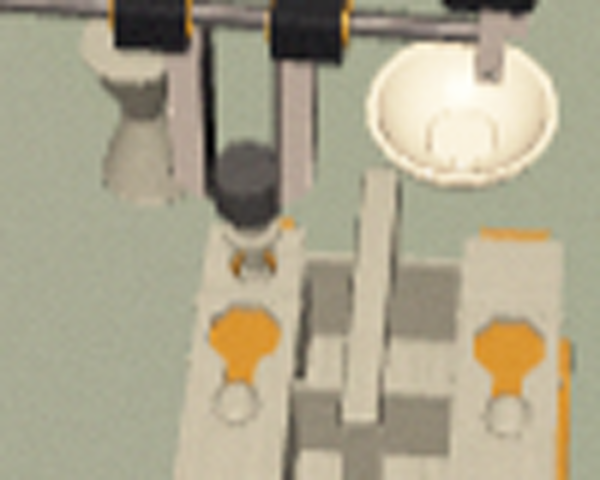

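```bash

python3 -m crank '[{"jaw":-1,"dx":0.6,"dy":-0.02,"dz":0,"wx":0,"wy":0,"wz":0},{"jaw":-1,"dx":1.2,"dy":-0.04,"dz":0,"wx":0,"wy":0,"wz":0},{"jaw":-1,"dx":1.7,"dy":-0.05,"dz":0,"wx":0,"wy":0,"wz":0},{"jaw":-1,"dx":1.9,"dy":-0.05,"dz":0,"wx":0,"wy":0,"wz":0}]' 60
python3 plan.py 0.5707 0.135 0.0935 -2.1
python3 - <<'E'
from ov import *
D=r.camera("side");cv2.imwrite("pics/ab_side.png",cv2.resize(D["frame"][200:280,210:310,::-1],None,fx=6,fy=6,interpolation=cv2.INTER_CUBIC))
E
```

```text
time: 21.68
tool_pos: [0.571, 0.1348, 0.0941]
tool_rot: [0.519, 0.481, -0.5, 0.5]
ft_force: [-4.9, -0.0, 11.8]
finger_gap: 0.0211
t 21.675 pos [0.571  0.1348 0.0941] yaw -2.1 gap 0.0211 F [-4.9 -0.  11.8] j6 0.08
d [ 0.05 -0.04 -0.01] w [-0.  -0.  -2.2]
```

View pics/ab_side.png

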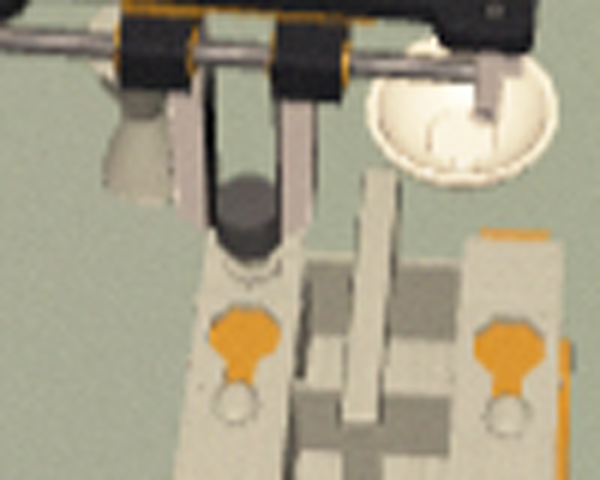

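```bash

python3 -m crank '[{"jaw":-1,"dx":0.2,"dy":0,"dz":0,"wx":0,"wy":0,"wz":-1},{"jaw":-1,"dx":0.4,"dy":0,"dz":0,"wx":0,"wy":0,"wz":-2},{"jaw":-1,"dx":0.4,"dy":0,"dz":0,"wx":0,"wy":0,"wz":-2}]' 60
python3 plan.py 0.5707 0.135 0.0935 -2.1
python3 - <<'E'
from ov import *
D=r.camera("side");cv2.imwrite("pics/ac_side.png",cv2.resize(D["frame"][200:280,210:310,::-1],None,fx=6,fy=6,interpolation=cv2.INTER_CUBIC))
E
```

```text
time: 22.1
tool_pos: [0.5718, 0.135, 0.0939]
tool_rot: [0.51, 0.49, -0.509, 0.491]
ft_force: [-9.6, 0.2, 21.6]
finger_gap: 0.0213
t 22.1 pos [0.5718 0.135  0.0939] yaw -2.1 gap 0.0213 F [-9.6  0.2 21.6] j6 0.08
d [ 0.04 -0.11  0.  ] w [-0.  -0.  -0.1]
```

View pics/ac_side.png

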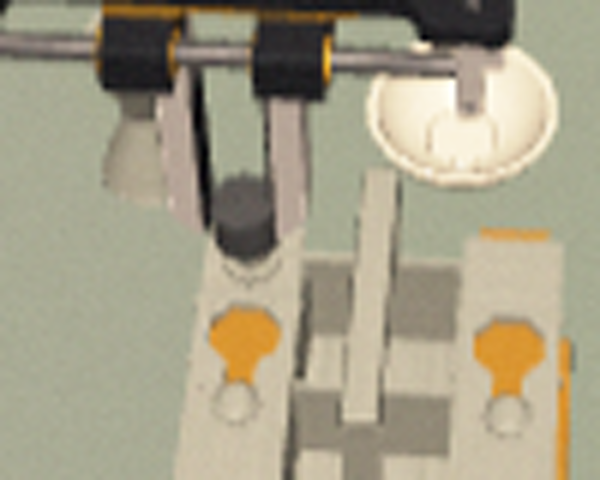

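```bash

python3 -m crank '[{"jaw":-1,"dx":0,"dy":-0.06,"dz":0,"wx":0,"wy":0,"wz":0},{"jaw":-0.35,"dx":-0.03,"dy":-0.06,"dz":0,"wx":0,"wy":0,"wz":0},{"jaw":-0.25,"dx":-0.03,"dy":-0.06,"dz":0,"wx":0,"wy":0,"wz":0},{"jaw":-0.25,"dx":-0.03,"dy":-0.06,"dz":0,"wx":0,"wy":0,"wz":0}]' 60
python3 -m crank '[{"jaw":-0.25,"dx":-2,"dy":0,"dz":0,"wx":0,"wy":0,"wz":0},{"jaw":-0.25,"dx":-5,"dy":0,"dz":0,"wx":0,"wy":0,"wz":0},{"jaw":-0.25,"dx":-8,"dy":0,"dz":0,"wx":0,"wy":0,"wz":0},{"jaw":-0.25,"dx":-8,"dy":0,"dz":-4,"wx":0,"wy":0,"wz":0},{"jaw":-0.25,"dx":-8,"dy":0,"dz":-4,"wx":0,"wy":0,"wz":0}]' 60
python3 - <<'E'
from ov import *
D=r.camera("side");np.save("sd.npy",D,allow_pickle=True);cv2.imwrite("pics/ad_full.png",D["frame"][:,:,::-1]);cv2.imwrite("pics/ad_side.png",cv2.resize(D["frame"][220:320,220:320,::-1],None,fx=6,fy=6,interpolation=cv2.INTER_CUBIC))
D=r.camera("scene");np.save("sc.npy",D,allow_pickle=True);cv2.imwrite("pics/ad_scene.png",cv2.resize(D["frame"][150:240,290:400,::-1],None,fx=7,fy=6.6,interpolation=cv2.INTER_CUBIC))
D=r.camera("wrist");cv2.imwrite("pics/ad_wrist.png",D["frame"][:,:,::-1])
E
```

```text
time: 22.65
tool_pos: [0.5709, 0.135, 0.0937]
tool_rot: [0.51, 0.49, -0.509, 0.491]
ft_force: [0.3, -1.0, -0.2]
finger_gap: 0.0351
time: 23.28
tool_pos: [0.5728, 0.1765, 0.1757]
tool_rot: [0.51, 0.49, -0.507, 0.492]
ft_force: [-0.1, -0.6, -0.0]
finger_gap: 0.0355
```

View pics/ad_full.png

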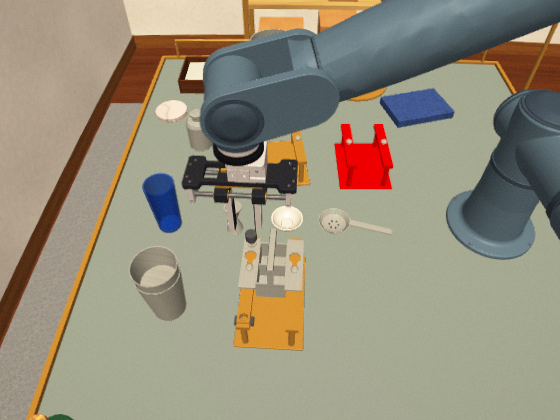

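View pics/ad_side.png

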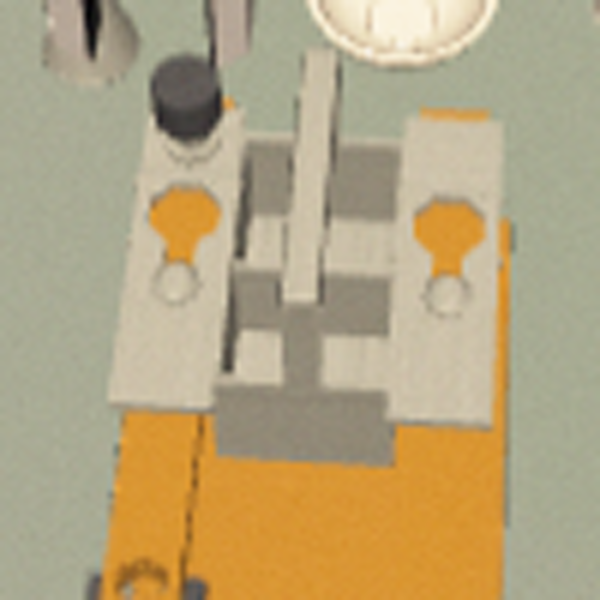

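View pics/ad_scene.png

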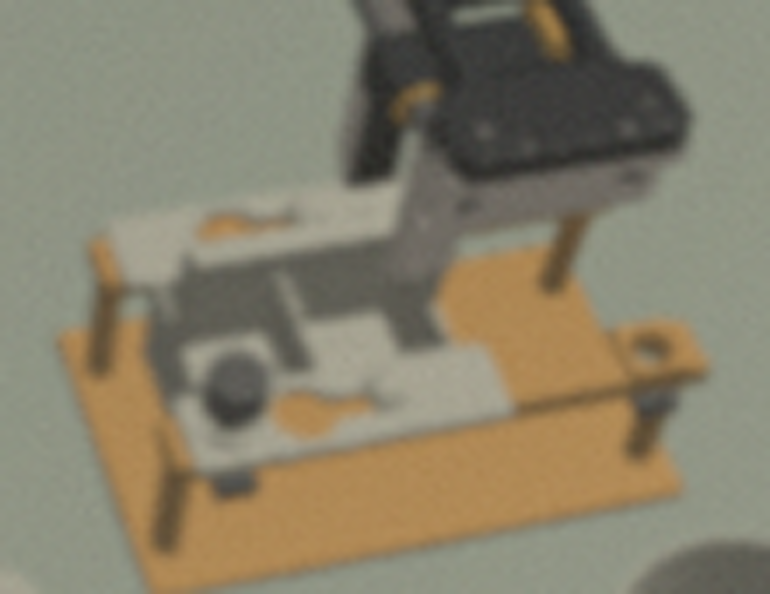

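View pics/ad_wrist.png

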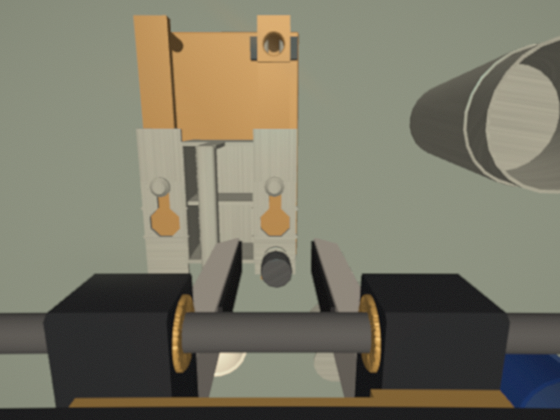

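```bash

python3 - <<'E'
from ov import *
S=np.load("sc.npy",allow_pickle=True).item();D=np.load("sd.npy",allow_pickle=True).item()
c=lambda x,kx,ky,o:[(x[0]+.5)/kx-.5+o[0],(x[1]+.5)/ky-.5+o[1]]
u=[c((237,373),7,6.6,(290,150)),c((186,80),6,6,(220,220))]
print(tri([S,D],u))
for z in(.12,.124): print(z,[ (proj(k,(.5707,.135,z))[0]-v).round(1) for k,v in zip((S,D),u)])
print(r.read_state()["time"])
E
```

```text
(array([0.57130271, 0.13409218, 0.11934265]), [0.00041871317710899183, 0.00041871317710909294])
0.12 [array([ 0.4, -0.3]), array([0.4, 0. ])]
0.124 [array([ 0.6, -1.3]), array([ 0.3, -1.2])]
23.425
```

```bash
python3 -c "
from cell import r
print(r.hand_in()); s=r.read_state(); print(s['time'],s['tool_pos'])"
```

```text
the job is handed in; nothing more can be done
None
the job is handed in; nothing more can be done
```

The caddy now hangs home in the longer frame and the pin is fully down in the lock hole. I handed the job in at about 23.5 s, and the hand-in gave no verdict.

**What I did:**
- I slid the caddy about 29 mm to the wide ends of the plain frame.
- The first lift failed. The grip slipped off the handle and the caddy stayed on the bars, shifted about 4 mm sideways but still in the wide ends.
- I re-gripped lower and better centred at 50 N, and the caddy lifted free.
- I hung it over the longer frame's studs and slid it about 31 mm, until it met the stop with about 6 N.
- I pulled the parked pin. It sat about 2° tilted in the grip, so I corrected that before inserting it, then pushed until the force rose to about 22 N with no further travel.

**Last checks:**
- **Caddy:** the pictures show the studs at the far ends of the narrow slots. I did not measure the caddy's tilt or height after release, only looked at them.
- **Pin:** the two-camera fit puts the knob top at 119.3 mm, where fully down is 120 mm. Its axis is about 1 mm from the estimated hole position.
- **Robot:** the gripper was clear, with a wrist force under 1 N.
- **Other things:** I saw none of them disturbed in the last side and wrist pictures. The arm partly hid the dispenser, and I did not re-measure any of them.
- **Disagreements:** the cameras differed from each other by 1 to 2 mm throughout. On the caddy's height above the longer frame, the scene camera's yaw was also about 2° off the side camera's, so I aligned by the wrist view instead.

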